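# Load the dry-block incubator with sleeved sample cups

### The arm

A 6-joint arm with a two-finger parallel gripper is mounted at the origin on the work surface. World frame = base frame: x ahead of the robot, y to its left, z up, the work surface at z = 0. Lengths are in m, angles in rad, forces in N, time in s.
With the tool pointing down it reaches from about 0.375 to 0.9 m from the base axis. Payload 3.1 kg.
Tool frame: the origin (TCP) lies at the very end of the fingers, on their centre line; the grasp point (between the pads) lies 19 mm behind it (manip.hold_point_z is the distance from the TCP to the grasp point, in m); y points along the fingers, z is the direction in which the jaws open and shut, and the axes are right-handed (so a half turn about y gives the same grasp; the last joint's range is limited). The gripper opens to 85 mm and grips with 20 to 120 N. Pads are 22 mm wide; open, the fingers measure 114 mm over their backs; the gripper's body (76 mm by 85 mm) begins 54 mm behind the grasp point. The pads swing forward as they close: fully open they stand 13 mm farther back than shut.
Start: joints at [-1.323, 0.527, 1.433, -0, 1.181, -0.178], TCP at [0.259, -0.569, 0.231] pointing down, gripper open.
Joint ranges: [-3.08, 3.08], [-0.75, 2.2], [0.22, 2.44], [-1.43, 4.57], [0, 2.65], [-2.85, 2.85]. Speed limits (rad/s): [2.79, 2.79, 3.14, 3.14, 3.14, 3.14].

### API

Orientations are given as a unit quaternion [x, y, z, w].
In Python, from station import manip, eyes, workorder gives the robot as it stands. The module is installed in compiled form; this text tells all that it offers.
- The arm moves only by the shell command python3 -m jog 'ROWS' [OPENING] [FORCE]. ROWS is JSON, a list of rows, each a list of 2 entries, a list of its own where there are three numbers: the shift along the tool's x, y, z in cm, then the turn about the tool's y in rad. A call has 1 to 20 rows; each row is the pose to reach, as a shift and turn from the pose commanded when the call began, along the tool's axes at that moment; what a row does not reach only later rows make up. A row lasts 1/12 s, in which the tool goes at most 41.7 mm and 7.16 degrees, less where a joint would pass 70% of its speed; a pose out of reach is approached as far as the arm can. A call with a gripper value outside its range is refused whole. OPENING is the finger opening in cm, from 0 to 8.54, set as the call begins (- or left out, the last holds). The fingers move at their own pace and stop on an object; FORCE is the grip in N (left out, the last holds). Time passes only in rows, so rows that repeat a pose let the fingers close. It gives the time, the measured TCP pose, the force and the opening at its end, in the units of the state.
- manip.sense(): the state, without advancing time (a new reading comes with each control period).
- eyes.snapshot(name): name is "side" or "top" or "wrist"; returns a dict with "frame" (400x640x3 uint8, red, green, blue), "vfov" (degrees; the focal length in pixels is half the picture's height over the tangent of half this angle, whatever the lens; pixels are square), "cx", "cy" (the principal point, pixels), "k1" (the pictures are not rectified: a ray, as slopes to the right and down, at radius r is drawn at 1 + k1 r^2 times it, then the intrinsics apply), "rvec" (rotation vector, rad) and "tvec" (3), from world to camera coordinates, as OpenCV has them. Camera axes: x right, y down, z forward; pixel columns grow to the right and rows downward; lengths in m; the calibration is good to about 2 mm. A picture is of the moment at which its call begins. There is no depth.
- workorder.sign_off(): hands the job in, once; it reports no verdict.
The state is a dict: "t": time; "q": joint angles; "qd": joint speeds; "tau": joint torques, N m; "tcp_pos": TCP position; "tool_rot": TCP orientation; "force": force on the tool from outside, world axes, zero at the start; "ft_torque": the same for the moment, N m; "finger_gap": opening from 0.0 (shut) to 1.0 (fully open).
Only numpy, scipy, OpenCV 4.12 (cv2) and the standard library are available. Lean on these libraries where they do the work, as an engineer would, in place of code of your own. Each camera call takes 0.05 s, during which the arm holds its last target. There are 200 camera calls.

### The job

Pull the drawer open, take out one metal adapter sleeve for each sample cup on the bench, and load the incubator: each sleeve fully home in a port of its own, and a cup fully home and upright in each of those sleeves. Leave any spare sleeve in the drawer, push the drawer fully shut at the end, and leave the rack of blue-capped tubes where it is.

Things in the scene. Friction and masses are not known exactly. Their poses are not given: they have to be found in the camera images.
- cab_drawer0 (a joint): the one drawer of the low drawer unit. Value in m: 0 shut, grows as the drawer is pulled out of the unit, up to 0.165. About 1 N of friction; it stays where it is left. Nearly shut at the start
- cab: low grey drawer unit with a white drawer front (fixed), 240 deep, 250 wide, 90 mm high, on the left or the right of the bench, perhaps turned some degrees. Origin: centre of its underside on the bench; x axis from the drawer front to the back (the drawer slides out along -x); z up
- cab_drawer0_handle (a point): middle of the drawer's steel bar handle, which runs level across the front along the unit's y axis: 120 mm long, 11 mm thick, centre line 35 mm in front of the drawer front (29 mm free gap behind the bar), 52 mm above the bench. Moves with the drawer
- drawer_floor (a point): centre of the drawer's inside floor, 22 mm above the bench, axes as the drawer unit's; moves with the drawer. The inside reaches 98 mm to front and back and 104 mm to either side; walls 46 mm high. Two dividers, 4 mm thick and 32 mm high, running front to back, make three compartments 66 to 68 mm wide side by side
- heater: dry-block incubator (fixed), white, 275 deep, 270 wide, on the other side than the drawer unit, perhaps turned some degrees. Its front is a metal block, top 80 mm above the bench, with three tapered ports in a row; a control housing 100 mm high starts 90 mm behind the port axes. Origin on the bench, 120 mm behind the middle port; x axis from the ports to the back, y along the row, z up
- port0 (a point): port 0 of the incubator: centre of its round mouth, level with the block's top face, axes as the incubator's. Bore 50 mm across at the mouth, 1 mm narrower per 3 mm of depth, 36 mm deep; ports 82 mm apart. A sleeve that is home rests with its collar flat on the block's top face, its origin 31 mm below this point
- port1 (a point): port 1 of the incubator: centre of its round mouth, level with the block's top face, axes as the incubator's. Bore 50 mm across at the mouth, 1 mm narrower per 3 mm of depth, 36 mm deep; ports 82 mm apart. A sleeve that is home rests with its collar flat on the block's top face, its origin 31 mm below this point
- port2 (a point): port 2 of the incubator: centre of its round mouth, level with the block's top face, axes as the incubator's. Bore 50 mm across at the mouth, 1 mm narrower per 3 mm of depth, 36 mm deep; ports 82 mm apart. A sleeve that is home rests with its collar flat on the block's top face, its origin 31 mm below this point
- sleeve0: bare metal adapter sleeve, 47 mm high, open at both ends, 60 g; three alike, one per compartment of the drawer, wide end up. Origin: centre of its narrow foot, z up its axis. Outside: taper from 38 mm across at the foot to 48 at 31 mm height, then a straight collar 54 mm across from 31 to 47 mm height, to grip it by. Bore: 38 mm across at the top, 1 mm narrower per 3 mm
- sleeve1: bare metal adapter sleeve, 47 mm high, open at both ends, 60 g; three alike, one per compartment of the drawer, wide end up. Origin: centre of its narrow foot, z up its axis. Outside: taper from 38 mm across at the foot to 48 at 31 mm height, then a straight collar 54 mm across from 31 to 47 mm height, to grip it by. Bore: 38 mm across at the top, 1 mm narrower per 3 mm
- sleeve2: bare metal adapter sleeve, 47 mm high, open at both ends, 60 g; three alike, one per compartment of the drawer, wide end up. Origin: centre of its narrow foot, z up its axis. Outside: taper from 38 mm across at the foot to 48 at 31 mm height, then a straight collar 54 mm across from 31 to 47 mm height, to grip it by. Bore: 38 mm across at the top, 1 mm narrower per 3 mm
- cup0: sealed sample cup with white cap, 48 mm high, 35 to 70 g, bottom-heavy, alike, upright on the bench between the two units (may be absent). Origin: centre of its foot, z up its axis. Taper from 26 mm across at the foot to 36 at 30 mm height, then the straight cap, 42 mm across, 30 to 48 mm height, to grip it by. Home: cap's underside flat on the sleeve's top, foot 17 mm above the sleeve's foot
- cup1: sealed sample cup with white cap, 48 mm high, 35 to 70 g, bottom-heavy, alike, upright on the bench between the two units (may be absent). Origin: centre of its foot, z up its axis. Taper from 26 mm across at the foot to 36 at 30 mm height, then the straight cap, 42 mm across, 30 to 48 mm height, to grip it by. Home: cap's underside flat on the sleeve's top, foot 17 mm above the sleeve's foot
- cup2: sealed sample cup with white cap, 48 mm high, 35 to 70 g, bottom-heavy, alike, upright on the bench between the two units (may be absent). Origin: centre of its foot, z up its axis. Taper from 26 mm across at the foot to 36 at 30 mm height, then the straight cap, 42 mm across, 30 to 48 mm height, to grip it by. Home: cap's underside flat on the sleeve's top, foot 17 mm above the sleeve's foot
- tuberack: black rack with a row of blue-capped tubes, 150 x 60 x 90 mm high, 0.6 kg, loose, at the back of the bench between the two units; to be left alone. Origin: centre of its underside
Not all that is in view belongs to the job. Leave any purple or red look-alike of the cup2 alone.

How it is judged:
By the outcome, as a careful person would: the job done as asked, in the order asked, and still so for the second after the job is handed in, with the robot touching nothing.
Of cup0, cup1, cup2 only 2 to 3 are there at a start; the rules pass over those that are not, and their reading is None.
At some moment in a run one of cup0, cup1, cup2 may be knocked a few centimetres aside while the robot is not near it.
Once in a run the grip may slacken for a moment while it holds something.
It also fails if it takes over 210 s, if anything falls off the work surface, if the arm or the gripper's body presses on something with over 40 N, if the wrist force passes 120 N, or if a joint passes its speed limit or range.

## Working session

There is one attempt and no reset: what is moved stays moved. The work goes in short steps, Python scripts to look and compute and a shell command to move; the robot and the scene stay as the last step left them, time stands still between calls to the robot, and variables do not carry over. Pictures are saved under pics/ and viewed, about 12 in all and at most 16, crops included, and the job is handed in when it is done.

```bash
mkdir -p pics
cat > h.py <<'E'
import numpy as np, cv2
from scipy.spatial.transform import Rotation as R
from station import manip, eyes, workorder
def snap(name, fn=None):
    s=eyes.snapshot(name)
    if fn: cv2.imwrite(fn, s["frame"][:,:,::-1])
    return s
def K(s):
    h=s["frame"].shape[0]; f=h/2/np.tan(np.radians(s["vfov"])/2); return f
def ray(s,u,v):
    f=K(s); d=np.array([(u-s["cx"])/f,(v-s["cy"])/f]); x=d.copy()
    for _ in range(20): x=d/(1+s["k1"]*(x@x))
    Rm=cv2.Rodrigues(np.array(s["rvec"],float))[0]
    return -Rm.T@np.array(s["tvec"],float), Rm.T@np.array([x[0],x[1],1.])
def onz(s,u,v,z):
    o,d=ray(s,u,v); return o+d*(z-o[2])/d[2]
def proj(s,p):
    Rm=cv2.Rodrigues(np.array(s["rvec"],float))[0]
    c=Rm@np.array(p,float)+np.array(s["tvec"],float); x=c[:2]/c[2]; x=x*(1+s["k1"]*(x@x))
    return x*K(s)+[s["cx"],s["cy"]]
def st():
    s=manip.sense(); M=R.from_quat(s["tool_rot"]).as_matrix()
    print("t",round(s["t"],2),"tcp",np.round(s["tcp_pos"],4),"\n",np.round(M,3),"F",np.round(s["force"],1),"gap",round(s["finger_gap"],3),"q",np.round(s["q"],2))
    return s,M
def go(p,yaw=None):
    """shift in tool cm to get tcp to p; yaw = desired direction angle of jaw axis (tool z) in world"""
    s,M=st(); d=M.T@(np.array(p)-s["tcp_pos"])*100
    print("shift cm",np.round(d,2))
    if yaw is not None:
        for k in(0,np.pi):
            w=np.array([np.cos(yaw+k),np.sin(yaw+k),0]); l=M.T@w
            print("turn",round(np.arctan2(l[0],l[2]),3))
E
python3 - <<'E'
from h import *
st(); print(manip.hold_point_z)
a=snap("top","pics/top0.png");b=snap("side","pics/side0.png")
for s in(a,b): print(s["vfov"],s["k1"],ray(s,320,200))
E
```

```text
t 0.0 tcp [ 0.2586 -0.5682  0.2303] 
 [[-0.91  -0.001  0.414]
 [-0.414  0.002 -0.91 ]
 [-0.    -1.    -0.002]] F [ 0.6  0.4 -0.9] gap 1.0 q [-1.32  0.53  1.43  0.    1.18 -0.18]
0.0187
47.11558845209282 -0.02192026588540265 (array([0.4986009 , 0.0225896 , 1.07219426]), array([ 0.05362766,  0.00268123, -0.99872712]))
48.28485490202286 -0.03362975928059683 (array([0.02618   , 0.61153252, 0.70493932]), array([ 0.5351687 , -0.58058834, -0.61364587]))
```

View pics/top0.png

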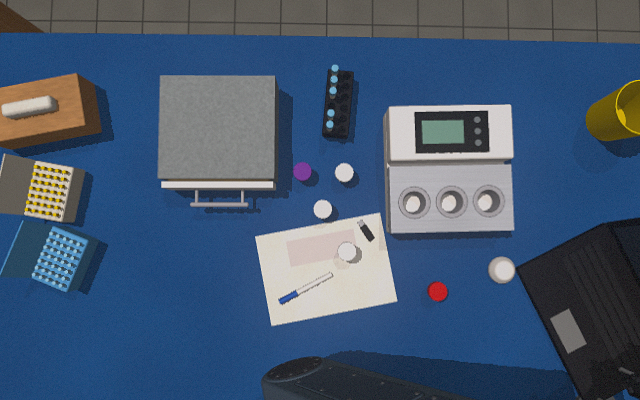

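View pics/side0.png

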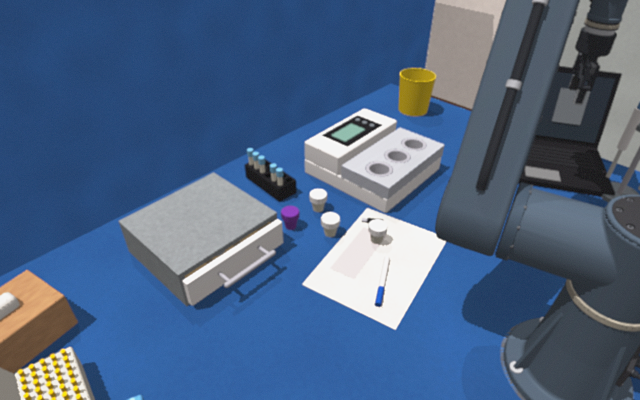

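The top view shows the drawer unit at about (218,130) with its handle at (219,204). The incubator ports are at (414,201), (452,201) and (488,200). There are three white cups, at (344,172), (322,209) and (347,252), with purple and red look-alikes nearby. The side view also shows three white cups.

Run:
```python
from h import *
a=snap("top"); im=a["frame"]; hsv=cv2.cvtColor(im,cv2.COLOR_RGB2HSV)
# cups
for (u,v) in [(344,172),(322,209),(347,252)]:
    sub=im[v-18:v+18,u-18:u+18].min(2)
    m=(sub>195).astype(np.uint8)
    n,l,stt,c=cv2.connectedComponentsWithStats(m)
    k=l[18,18]; print("cup",stt[k],c[k]+[u-18,v-18],np.round(onz(a,*(c[k]+[u-18,v-18]),.048),4))
g=cv2.cvtColor(im,cv2.COLOR_RGB2GRAY)
big=cv2.resize(g[170:235,385:515],None,fx=4,fy=4,interpolation=cv2.INTER_CUBIC)
c=cv2.HoughCircles(big,cv2.HOUGH_GRADIENT,1,100,param1=80,param2=25,minRadius=40,maxRadius=75)
if c is not None:
  for x in c[0]:
    p=(x[:2]+.5)/4-.5+[385,170]; print("port",p,x[2]/4,np.round(onz(a,*p,.08),4))
f=K(a); print("f",f)
# cab corners, estimated by line fits
m=(hsv[:,:,1]<60)&(np.indices(g.shape)[1]<285)&(np.indices(g.shape)[1]>150)&(np.indices(g.shape)[0]>60)&(np.indices(g.shape)[0]<225)
m=m.astype(np.uint8)
cs=max(cv2.findContours(m,cv2.RETR_EXTERNAL,cv2.CHAIN_APPROX_NONE)[0],key=cv2.contourArea)
print(cv2.boundingRect(cs))
for p in [(160,76),(275,76),(158,178),(276,180)]: print("top corner",np.round(onz(a,*p,.09),4))
for p in [(191,205),(248,206),(219.5,205)]: print("handle",np.round(onz(a,*p,.052+.0),4))
cv2.imwrite("pics/c1.png",np.hstack([cv2.resize(im[165:215,150:290,::-1],None,fx=4,fy=4,interpolation=2)]))
```

```text
cup [ 10  10  17  17 231] [343.83982684 171.94805195] [ 0.6173 -0.0274  0.048 ]
cup [ 10   9  18  18 239] [322.26359833 208.58577406] [0.5345 0.0201 0.048 ]
cup [  9   9  18  18 242] [346.5785124  251.07024793] [ 0.4405 -0.0352  0.048 ]
port [451.5  201.25] 16.475 [ 0.5526 -0.2612  0.08  ]
port [413.5 203. ] 15.65 [ 0.5478 -0.178   0.08  ]
port [488.25 200.75] 11.45 [ 0.5547 -0.3422  0.08  ]
f 458.702647726389
(158, 75, 121, 132)
top corner [0.817  0.3762 0.09  ]
top corner [0.8204 0.1264 0.09  ]
top corner [0.5944 0.3731 0.09  ]
top corner [0.5932 0.1202 0.09  ]
handle [0.5388 0.3115 0.052 ]
handle [0.5381 0.1851 0.052 ]
handle [0.5396 0.2483 0.052 ]
```

View pics/c1.png

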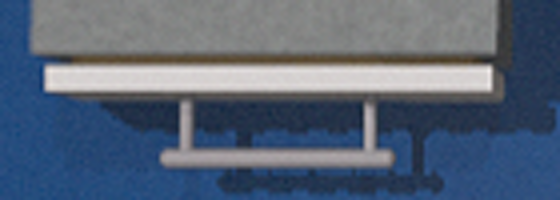

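Run:
```python
from h import *
go([.540,.248,.15],.015)
```

```text
t 0.15 tcp [ 0.2586 -0.5684  0.2306] 
 [[-0.91  -0.     0.414]
 [-0.414  0.002 -0.91 ]
 [-0.    -1.    -0.002]] F [ 0.8 -0.5 -0. ] gap 1.002 q [-1.32  0.53  1.43  0.    1.18 -0.18]
shift cm [-59.4    8.18 -62.66]
turn -1.159
turn 1.983
```

```bash
R='[[-59.4,0,-62.7],-1.159]'; python3 -m jog '[[[-59.4,0,-62.7],-1.159],[[-59.4,0,-62.7],-1.159],[[-59.4,0,-62.7],-1.159],[[-59.4,0,-62.7],-1.159],[[-59.4,0,-62.7],-1.159],[[-59.4,0,-62.7],-1.159],[[-59.4,0,-62.7],-1.159],[[-59.4,0,-62.7],-1.159],[[-59.4,0,-62.7],-1.159],[[-59.4,0,-62.7],-1.159],[[-59.4,0,-62.7],-1.159],[[-59.4,0,-62.7],-1.159],[[-59.4,0,-62.7],-1.159],[[-59.4,0,-62.7],-1.159],[[-59.4,0,-62.7],-1.159],[[-59.4,0,-62.7],-1.159],[[-59.4,0,-62.7],-1.159],[[-59.4,0,-62.7],-1.159],[[-59.4,0,-62.7],-1.159],[[-59.4,0,-62.7],-1.159]]' 3.2 40
python3 - <<'E'
from h import *
go([.540,.248,.15],.015)
E
```

```text
t: 1.82
tcp_pos: [0.53, 0.2213, 0.2311]
tool_rot: [0.504, -0.496, 0.496, -0.504]
force: [0.8, -0.9, -0.2]
finger_gap: 0.374
t 1.82 tcp [0.53   0.2213 0.2311] 
 [[ 0.016 -0.     1.   ]
 [-1.    -0.     0.016]
 [ 0.    -1.    -0.   ]] F [ 0.8 -0.9 -0.2] gap 0.374 q [ 0.2   0.46  1.56 -0.    1.12  0.19]
shift cm [-2.66  8.11  1.05]
turn 0.001
turn -3.141
```

```bash
python3 -m jog '[[[-2.6,4,1],0],[[-2.6,8.1,1],0],[[-2.6,8.1,1],0],[[-2.6,8.1,1],0],[[-2.6,8.1,1],0]]'
python3 - <<'E'
from h import *
st(); w=snap("wrist","pics/w1.png")
for y in(.19,.248,.31): print(proj(w,[.54,y,.052]))
print(ray(w,320,200))
E
```

```text
t: 2.23
tcp_pos: [0.5396, 0.2446, 0.1508]
tool_rot: [0.504, -0.496, 0.496, -0.503]
force: [1.3, -0.2, 0.7]
finger_gap: 0.375
t 2.23 tcp [0.5396 0.2446 0.1508] 
 [[ 0.014 -0.001  1.   ]
 [-1.    -0.     0.014]
 [ 0.    -1.    -0.001]] F [ 1.3 -0.2  0.7] gap 0.375 q [ 0.24  0.59  1.59 -0.    0.97  0.22]
[320.90435134 257.40603714]
[321.90666798 191.71453267]
[323.13327754 111.37550135]
(array([0.53903945, 0.31552079, 0.29394032]), array([-0.00186864, -0.29421784, -0.95586521]))
```

View pics/w1.png

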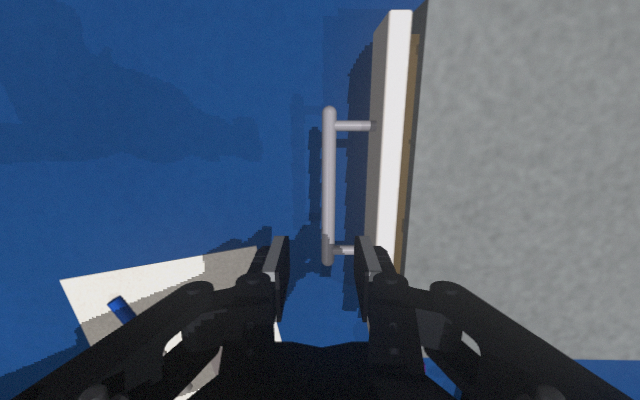

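The bar spans (329,107) to (328,265), about 5 mm further toward the drawer than predicted. The posts and the drawer gap are clear, so I'll correct by 5 mm and go down.

```bash
python3 -m jog '[[[-0.3,3,0.5],0],[[-0.3,6,0.5],0],[[-0.3,9,0.5],0],[[-0.3,10.5,0.5],0],[[-0.3,11.7,0.5],0],[[-0.3,11.7,0.5],0],[[-0.3,11.7,0.5],0]]'
python3 -m jog '[[[0,0,0],0],[[0,0,0],0],[[0,0,0],0],[[0,0,0],0],[[0,0,0],0],[[0,0,0],0]]' 0.5 40
```

```text
t: 2.87
tcp_pos: [0.5477, 0.2479, 0.0363]
tool_rot: [-0.501, 0.495, -0.498, 0.505]
force: [-0.2, -0.6, 1.0]
finger_gap: 0.376
t: 3.37
tcp_pos: [0.5462, 0.2481, 0.0352]
tool_rot: [-0.503, 0.495, -0.497, 0.505]
force: [0.5, -2.2, 7.4]
finger_gap: 0.113
```

```bash
python3 -m jog '[[[0,0,-1],0],[[0,0,-2.5],0],[[0,0,-4],0],[[0,0,-5.5],0],[[0,0,-7],0],[[0,0,-8.5],0],[[0,0,-10],0],[[0,0,-11.5],0],[[0,0,-13],0],[[0,0,-14.5],0],[[0,0,-15.5],0],[[0,0,-15.5],0],[[0,0,-15.5],0]]'
python3 -m jog '[[[0,0,0],0],[[0,0,0],0],[[0,0,0],0]]' 3.2
python3 -m jog '[[[0,-3,0],0],[[0,-6,0],0],[[0,-10,0],0],[[0,-14,0],0],[[0,-18,2],0],[[0,-22,5],0],[[0,-23,8],0],[[0,-23,8],0],[[0,-23,8],0]]' 7
python3 - <<'E'
from h import *
st(); w=snap("wrist","pics/w2.png"); snap("top","pics/top2.png")
E
```

```text
t: 4.45
tcp_pos: [0.3891, 0.2464, 0.0351]
tool_rot: [-0.503, 0.496, -0.496, 0.504]
force: [-1.0, 0.2, 14.2]
finger_gap: 0.107
t: 4.7
tcp_pos: [0.3891, 0.2459, 0.0335]
tool_rot: [0.504, -0.496, 0.496, -0.504]
force: [-0.2, 0.4, 2.0]
finger_gap: 0.38
t: 5.45
tcp_pos: [0.472, 0.2471, 0.2645]
tool_rot: [-0.502, 0.496, -0.497, 0.505]
force: [-0.7, 0.4, 0.1]
finger_gap: 0.82
t 5.45 tcp [0.472  0.2471 0.2645] 
 [[ 0.014  0.004  1.   ]
 [-1.     0.001  0.014]
 [-0.001 -1.     0.004]] F [-0.7  0.4  0.1] gap 0.82 q [ 0.27  0.36  1.63 -0.    1.15  0.26]
```

View pics/w2.png

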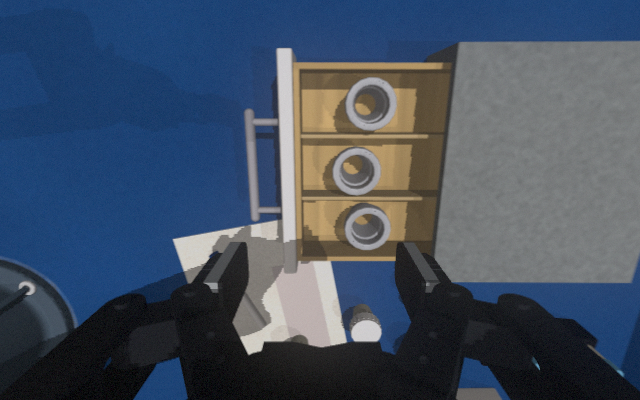

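The drawer is open with one sleeve per compartment, rims at (371,103), (356,171) and (367,229). All are clear of the front and back walls for a grip along x.

```bash
cat > rings.py <<'E'
from h import *
def rings(w,guess,z,rad):
    """outer rim: gray (low saturation) mask, ellipse fit to hull"""
    im=w["frame"]; hsv=cv2.cvtColor(im,cv2.COLOR_RGB2HSV); out=[]
    for u,v in guess:
        y0,x0=max(v-rad,0),u-rad
        m=(hsv[y0:v+rad,x0:u+rad,1]<70).astype(np.uint8)
        m=cv2.morphologyEx(m,cv2.MORPH_OPEN,np.ones((3,3),np.uint8))
        cs=max(cv2.findContours(m,cv2.RETR_EXTERNAL,cv2.CHAIN_APPROX_NONE)[0],key=lambda c:len(c))
        e=cv2.fitEllipse(cv2.convexHull(cs)); c=np.array(e[0])+[x0,y0]
        p=onz(w,*c,z); out.append(p); print(np.round(c,1),np.round(e[1],1),np.round(p,4))
    return out
E
python3 - <<'E'
from rings import *
w=snap("wrist"); rings(w,[(371,103),(356,171),(367,229)],.066,30)
for p in [(252,110),(255,218)]: print("handle",np.round(onz(w,*p,.052),4))
for p in [(301,70),(302,130),(302,198),(303,256)]: print("front inner",np.round(onz(w,*p,.068),4))
E
```

```text
[376.9 102.5] [52.2 55.8] [0.5235 0.3193 0.066 ]
[361.8 170.5] [49.4 49.8] [0.5115 0.2477 0.066 ]
[371.9 226.8] [46.9 48.9] [0.5266 0.1816 0.066 ]
handle [0.391  0.3097 0.052 ]
handle [0.3886 0.185  0.052 ]
front inner [0.4453 0.3493 0.068 ]
front inner [0.4461 0.2905 0.068 ]
front inner [0.4459 0.2157 0.068 ]
front inner [0.4469 0.144  0.068 ]
```

```bash
python3 -m jog '[[[3,4,3],0],[[6.5,8,5],0],[[6.5,12,5],0],[[6.5,12,5],0],[[6.5,12,5],0],[[6.5,12,5],0]]' 7
python3 - <<'E'
from h import *
st(); w=snap("wrist","pics/w3.png")
print(proj(w,[.5217,.1816,.069]),proj(w,[.5217,.1816+.027,.069]),proj(w,[.5217+.027,.1816,.069]))
E
```

```text
t: 6.1
tcp_pos: [0.5181, 0.1826, 0.1414]
tool_rot: [0.505, -0.498, 0.495, -0.502]
force: [-0.4, 0.7, -0.3]
finger_gap: 0.82
t 6.1 tcp [0.5181 0.1826 0.1414] 
 [[ 0.014 -0.007  1.   ]
 [-1.    -0.001  0.014]
 [ 0.001 -1.    -0.007]] F [-0.4  0.7 -0.3] gap 0.82 q [0.14 0.55 1.7  0.   0.89 0.12]
[326.83224408 207.46916475] [327.56230104 170.77723187] [364.2287829  208.05984257]
```

View pics/w3.png

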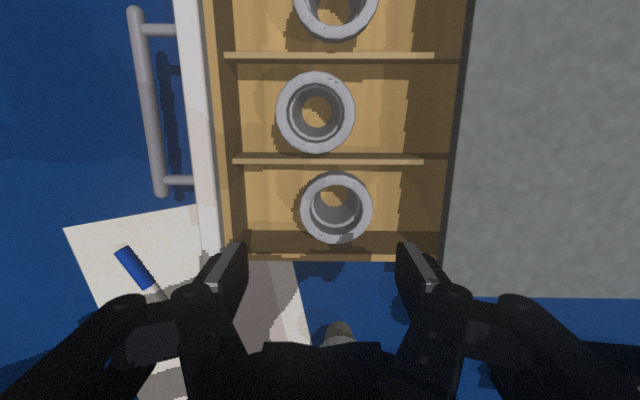

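The ring is at (336,207), about 9 px to the right of the prediction, so the sleeve is at about x = 0.527, y = 0.182. Going down to grip it.

```bash
python3 -m jog '[[[0.05,3,0.9],0],[[0.05,5,0.9],0],[[0.05,7,0.9],0],[[0.05,8.6,0.9],0],[[0.05,8.6,0.9],0],[[0.05,8.6,0.9],0]]' 7
python3 -m jog '[[[0,0,0],0],[[0,0,0],0],[[0,0,0],0],[[0,0,0],0],[[0,0,0],0],[[0,0,0],0]]' 4.5 50
python3 -m jog '[[[0,-2,0],0],[[0,-5,0],0],[[0,-9,0],0],[[0,-12,0],0],[[0,-12,0],0],[[0,-12,0],0]]'
python3 - <<'E'
from h import *
go([.5547,-.3422,.18],.042); w=snap("wrist","pics/w4.png")
E
```

```text
t: 6.65
tcp_pos: [0.5297, 0.1835, 0.0585]
tool_rot: [-0.504, 0.496, -0.496, 0.504]
force: [-0.0, 0.4, 0.0]
finger_gap: 0.818
t: 7.15
tcp_pos: [0.5313, 0.1831, 0.0601]
tool_rot: [-0.502, 0.495, -0.497, 0.505]
force: [-0.5, 0.7, 5.4]
finger_gap: 0.609
t: 7.65
tcp_pos: [0.5313, 0.183, 0.1809]
tool_rot: [-0.502, 0.495, -0.498, 0.506]
force: [0.8, -0.4, -1.3]
finger_gap: 0.612
t 7.65 tcp [0.5313 0.183  0.1809] 
 [[ 0.015  0.008  1.   ]
 [-1.     0.001  0.015]
 [-0.001 -1.     0.008]] F [ 0.8 -0.4 -1.3] gap 0.612 q [0.13 0.51 1.65 0.   0.98 0.12]
shift cm [5.255e+01 5.000e-02 1.540e+00]
turn -0.027
turn 3.115
```

View pics/w4.png

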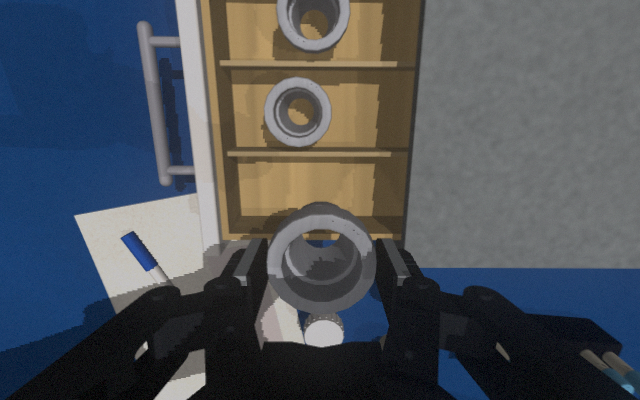

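The sleeve is held level between the pads, rim at (322,258), and two remain in the drawer. Next it goes to the farthest port, with a look there.

```bash
python3 - <<'E'
from h import *
s,M=st(); w=snap("wrist")
p=onz(w,322,258,s["tcp_pos"][2]+.009); print("held rim",np.round(p,4),"tool frame cm",np.round(M.T@(p-s["tcp_pos"])*100,2))
E
python3 -m jog '[[[3,0,0.5],0],[[7,0,1],0],[[11,0,1],0],[[15,0,1.5],0],[[19,0,1.5],0],[[23,0,1.5],0],[[27,0,1.5],0],[[31,0,1.5],0],[[35,0,1.5],0],[[39,0,1.5],0],[[43,0,1.5],0],[[46.5,0,1.5],0],[[50,0,1.5],0],[[52,0,1.5],0],[[52.5,0,1.5],-0.027],[[52.5,0,1.5],-0.027],[[52.5,0,1.5],-0.027]]'
python3 - <<'E'
from h import *
st(); w=snap("wrist","pics/w5.png")
for p in [(.5478,-.178),(.5526,-.2612),(.5547,-.3422)]: print(proj(w,[*p,.08]))
E
```

```text
t 7.7 tcp [0.5298 0.1827 0.179 ] 
 [[ 0.015  0.003  1.   ]
 [-1.     0.     0.015]
 [-0.    -1.     0.003]] F [ 0.3 -0.7 -0. ] gap 0.607 q [0.13 0.51 1.65 0.   0.98 0.12]
held rim [0.5303 0.1837 0.188 ] tool frame cm [-0.1  -0.9   0.05]
t: 9.17
tcp_pos: [0.5513, -0.3415, 0.1753]
tool_rot: [-0.51, 0.491, -0.488, 0.51]
force: [-0.5, 0.3, 0.2]
finger_gap: 0.607
t 9.17 tcp [ 0.5513 -0.3415  0.1753] 
 [[ 0.04  -0.003  0.999]
 [-0.999  0.003  0.04 ]
 [-0.003 -1.    -0.003]] F [-0.5  0.3  0.2] gap 0.607 q [-0.73  0.62  1.42  0.    1.1  -0.77]
[326.44771647 -46.2776742 ]
[327.91813906  90.73217786]
[325.85887846 198.51315171]
```

View pics/w5.png

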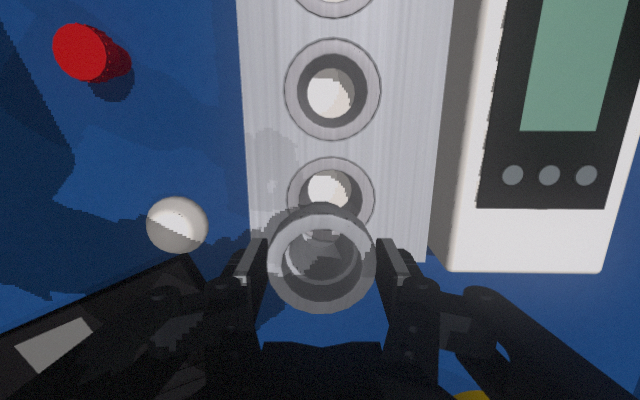

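The ports are at (332,90) and (331,200), about 5 px right of the top-view estimate, which matches the offset seen over the drawer. Target for port 2 is about (0.5585, −0.343).

```bash
python3 -m jog '[[[0.25,2,0.7],0],[[0.25,4,0.7],0],[[0.25,5.5,0.7],0],[[0.25,6.5,0.7],0],[[0.25,7.5,0.7],0],[[0.25,8,0.7],0],[[0.25,8.4,0.7],0],[[0.25,8.4,0.7],0],[[0.25,8.4,0.7],0]]'
python3 - <<'E'
from h import *
st()
E
```

```text
t: 9.97
tcp_pos: [0.5596, -0.3441, 0.0936]
tool_rot: [-0.51, 0.49, -0.489, 0.51]
force: [0.2, 0.3, -0.8]
finger_gap: 0.609
t 9.97 tcp [ 0.5596 -0.3441  0.0936] 
 [[ 0.042 -0.     0.999]
 [-0.999  0.     0.042]
 [-0.    -1.    -0.   ]] F [ 0.2  0.3 -0.8] gap 0.609 q [-0.72  0.74  1.45  0.    0.95 -0.76]
```

```bash
python3 -m jog '[[[0,0.3,0],0],[[0,0.6,0],0],[[0,0.6,0],0],[[0,0.6,0],0]]'
python3 -m jog '[[[0,0,0],0],[[0,0,0],0],[[0,0,0],0],[[0,0,0],0]]' 7
python3 -m jog '[[[0,-3,0],0],[[0,-6,0],0],[[-4,-10,0],0],[[-8,-10,0],0],[[-8,-10,0],0],[[-8,-10,0],0]]'
python3 - <<'E'
from h import *
st(); w=snap("wrist","pics/w6.png")
print(proj(w,[.5585,-.3428,.096]))
E
```

```text
t: 10.3
tcp_pos: [0.5591, -0.3431, 0.0877]
tool_rot: [-0.51, 0.49, -0.489, 0.511]
force: [-1.5, 5.5, 4.1]
finger_gap: 0.613
t: 10.63
tcp_pos: [0.56, -0.3454, 0.0875]
tool_rot: [0.51, -0.489, 0.49, -0.51]
force: [-0.2, 0.2, 0.2]
finger_gap: 0.82
t: 11.13
tcp_pos: [0.5563, -0.2618, 0.1887]
tool_rot: [-0.511, 0.488, -0.489, 0.511]
force: [0.6, -0.4, -0.9]
finger_gap: 0.818
t 11.13 tcp [ 0.5563 -0.2618  0.1887] 
 [[ 0.045  0.001  0.999]
 [-0.999 -0.     0.045]
 [ 0.    -1.     0.001]] F [ 0.6 -0.4 -0.9] gap 0.818 q [-0.62  0.56  1.5   0.    1.08 -0.67]
[319.43620343 288.77516402]
```

View pics/w6.png

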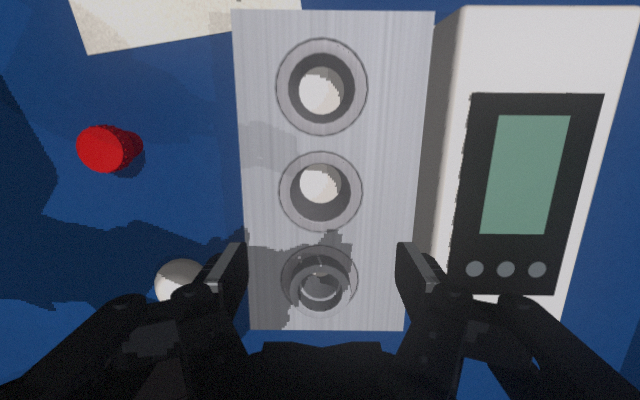

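The sleeve sits in port 2 at about (319,284); port 1 is at (321,191) and port 0 at (322,86).

Run:
```python
from h import *
s,M=st(); w=snap("wrist","pics/w6b.png"); sd=snap("side","pics/side6.png")
for p in [(321,191),(322,86.5)]: print("port",np.round(onz(w,*p,.08),4))
print("sleeve", np.round(onz(w,319,284,.096),4))
cv2.imwrite("pics/side6c.png",cv2.resize(sd["frame"][95:215,300:460,::-1],None,fx=5,fy=5,interpolation=2))
# drawer sleeves from the picture w3/w4 pose: camera pose relative to the TCP is fixed
import json
Rm=cv2.Rodrigues(np.array(w["rvec"],float))[0]; C=-Rm.T@np.array(w["tvec"],float)
T=R.from_quat(s["tool_rot"]).as_matrix(); Rct=Rm@T; ct=T.T@(C-s["tcp_pos"])
for tcp,yaw,pts in [([.5181,.1826,.1414],.014,[(315.5,112),(336,207)]),([.5305,.183,.180],.015,[(298,112),(313,12)])]:
    M2=np.array([[np.sin(yaw),0,np.cos(yaw)],[-np.cos(yaw),0,np.sin(yaw)],[0,-1,0]])
    f=dict(w); Rn=Rct@M2.T; Cn=np.array(tcp)+M2@ct
    f["rvec"]=cv2.Rodrigues(Rn)[0].ravel(); f["tvec"]=-Rn@Cn
    for p in pts: print("drawer sleeve",np.round(onz(f,*p,.069),4))
go([.515,.248,.14],.015)
```

```text
t 11.18 tcp [ 0.5565 -0.2638  0.1879] 
 [[ 0.044  0.001  0.999]
 [-0.999 -0.001  0.044]
 [ 0.001 -1.     0.001]] F [ 0.3 -1.3 -0.6] gap 0.822 q [-0.62  0.56  1.5  -0.    1.07 -0.67]
port [ 0.5563 -0.2624  0.08  ]
port [ 0.5534 -0.1806  0.08  ]
sleeve [ 0.558  -0.3398  0.096 ]
drawer sleeve [0.5134 0.2482 0.069 ]
drawer sleeve [0.5288 0.1821 0.069 ]
drawer sleeve [0.5114 0.2474 0.069 ]
drawer sleeve [0.5226 0.3168 0.069 ]
t 11.28 tcp [ 0.5564 -0.2656  0.1868] 
 [[ 0.042  0.     0.999]
 [-0.999 -0.001  0.042]
 [ 0.001 -1.     0.   ]] F [0.6 0.6 0.1] gap 0.817 q [-0.63  0.57  1.5  -0.    1.07 -0.67]
shift cm [-51.49   4.63  -1.98]
turn 0.027
turn -3.115
```

View pics/side6c.png

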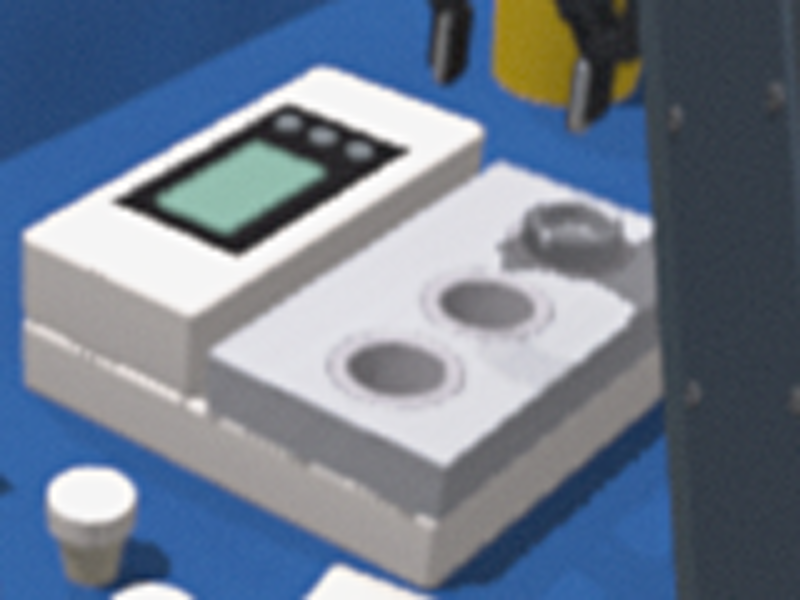

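The side crop shows the sleeve seated with its collar flat on the block, crop position (575,235). Next is the middle sleeve.

```bash
python3 -m jog '[[[-3,0,0],0],[[-7,0,-0.5],0],[[-11,0,-1],0],[[-15,0,-1],0],[[-19,0,-1.5],0],[[-23,0,-2],0],[[-27,0,-2],0],[[-31,0,-2],0],[[-35,0,-2],0],[[-39,0,-2],0],[[-43,0,-2],0],[[-47,1,-2],0],[[-50,2,-2],0],[[-51.5,4,-2],0.027],[[-51.5,6,-2.1],0.027],[[-51.5,6,-2.1],0.027],[[-51.5,6,-2.1],0.027]]' 7
python3 - <<'E'
from h import *
go([.513,.248,.058],.015)
E
```

```text
t: 12.7
tcp_pos: [0.5135, 0.2482, 0.1256]
tool_rot: [0.505, -0.497, 0.496, -0.502]
force: [0.0, 0.9, -0.1]
finger_gap: 0.82
t 12.7 tcp [0.5135 0.2482 0.1256] 
 [[ 0.014 -0.003  1.   ]
 [-1.    -0.001  0.014]
 [ 0.001 -1.    -0.004]] F [ 0.   0.9 -0.1] gap 0.82 q [ 0.25  0.6   1.66 -0.    0.88  0.24]
shift cm [ 0.01  6.76 -0.03]
turn -0.001
turn 3.141
```

```bash
python3 -m jog '[[[0,2.5,0],0],[[0,5,0],0],[[0,6.7,0],0],[[0,6.7,0],0],[[0,6.7,0],0]]' 7
python3 -m jog '[[[0,0,0],0],[[0,0,0],0],[[0,0,0],0],[[0,0,0],0],[[0,0,0],0],[[0,0,0],0]]' 4.5 50
python3 -m jog '[[[0,-2,0],0],[[0,-5,0],0],[[0,-9,0],0],[[0,-12,0],0],[[0,-12,0],0],[[0,-12,0],0]]'
python3 - <<'E'
from h import *
go([.5563,-.2625,.18],.042); w=snap("wrist","pics/w7.png")
E
```

```text
t: 13.12
tcp_pos: [0.5145, 0.2481, 0.0605]
tool_rot: [0.503, -0.497, 0.497, -0.503]
force: [-0.2, -0.4, 0.5]
finger_gap: 0.819
t: 13.62
tcp_pos: [0.5154, 0.2494, 0.0623]
tool_rot: [-0.503, 0.495, -0.497, 0.505]
force: [0.1, -0.9, 7.0]
finger_gap: 0.594
t: 14.12
tcp_pos: [0.5147, 0.2497, 0.1828]
tool_rot: [-0.502, 0.495, -0.497, 0.505]
force: [-0.1, 0.3, -0.8]
finger_gap: 0.59
t 14.12 tcp [0.5147 0.2497 0.1828] 
 [[ 0.015  0.005  1.   ]
 [-1.     0.001  0.015]
 [-0.001 -1.     0.005]] F [-0.1  0.3 -0.8] gap 0.59 q [0.26 0.52 1.62 0.   1.   0.24]
shift cm [51.28  0.23  3.37]
turn -0.027
turn 3.115
```

View pics/w7.png

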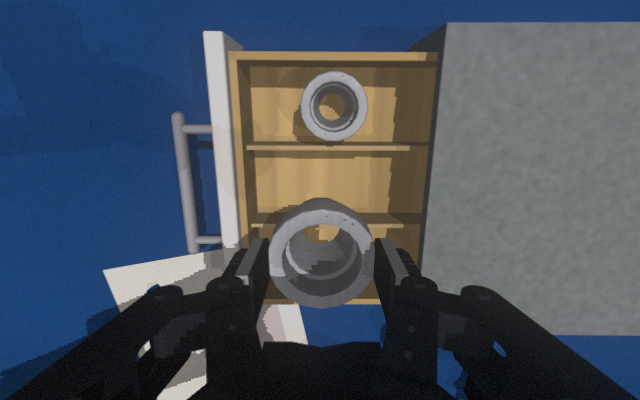

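The second sleeve is held, rim at (321,252), about 4 mm toward +y of the tool axis. I'll place it with that correction; one sleeve is left at (334,106).

```bash
python3 -m jog '[[[3,0,0.5],0],[[7,0,1],0],[[11,0,1],0],[[15,0,1.5],0],[[19,0,1.5],0],[[23,0,2],0],[[27,0,2],0],[[31,0,2.5],0],[[35,0,3],0],[[39,0,3.3],0],[[43,0,3.4],0],[[46.5,0,3.4],0],[[50,0,3.4],0],[[51.5,0,3.4],-0.027],[[51.7,0,3.4],-0.027],[[51.7,2,3.4],-0.027],[[51.7,2,3.4],-0.027],[[51.7,2,3.4],-0.027]]'
python3 - <<'E'
from h import *
s,M=st(); w=snap("wrist","pics/w8.png"); go([.5563,-.2665,.1],.042)
E
```

```text
t: 15.67
tcp_pos: [0.5535, -0.2648, 0.1579]
tool_rot: [0.511, -0.492, 0.487, -0.51]
force: [0.4, -0.8, -0.5]
finger_gap: 0.594
t 15.67 tcp [ 0.5535 -0.2648  0.1579] 
 [[ 0.042 -0.006  0.999]
 [-0.999  0.004  0.042]
 [-0.005 -1.    -0.005]] F [ 0.4 -0.8 -0.5] gap 0.594 q [-0.63  0.6   1.53  0.    1.02 -0.67]
t 15.72 tcp [ 0.5544 -0.2653  0.1591] 
 [[ 0.043 -0.003  0.999]
 [-0.999  0.003  0.043]
 [-0.003 -1.    -0.003]] F [-0.3 -0.9 -0.9] gap 0.596 q [-0.63  0.6   1.52  0.    1.02 -0.67]
shift cm [0.14 5.91 0.2 ]
turn 0.001
turn -3.141
```

View pics/w8.png

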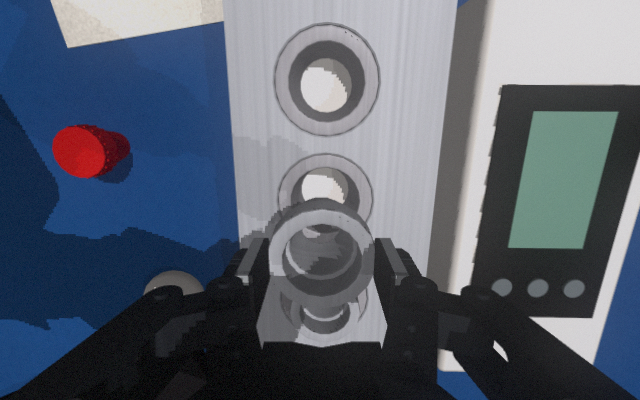

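The rim is at (322,250) and port 1's ring at (326,200), so it is nearly lined up. Going down.

```bash
python3 -m jog '[[[0.2,2,0.2],0],[[0.2,4,0.2],0],[[0.2,5,0.2],0],[[0.2,5.8,0.2],0],[[0.2,6.4,0.2],0],[[0.2,6.4,0.2],0]]'
python3 -m jog '[[[0,0.3,0],0],[[0,0.5,0],0],[[0,0.5,0],0],[[0,0.5,0],0]]'
python3 -m jog '[[[0,0,0],0],[[0,0,0],0],[[0,0,0],0],[[0,0,0],0]]' 7
python3 -m jog '[[[0,-3,0],0],[[0,-6,0],0],[[-4,-9,0],0],[[-8,-9,0],0],[[-8,-9,0],0],[[-8,-9,0],0]]'
python3 - <<'E'
from h import *
go([.5226,.3165,.125],.015);w=snap("wrist","pics/w9.png")
E
```

```text
t: 16.22
tcp_pos: [0.5572, -0.2647, 0.098]
tool_rot: [-0.509, 0.491, -0.488, 0.512]
force: [0.3, 6.8, 5.1]
finger_gap: 0.592
t: 16.55
tcp_pos: [0.5569, -0.264, 0.0921]
tool_rot: [-0.509, 0.492, -0.487, 0.512]
force: [-0.1, 8.4, 5.3]
finger_gap: 0.6
t: 16.88
tcp_pos: [0.5578, -0.2694, 0.0917]
tool_rot: [0.51, -0.489, 0.49, -0.51]
force: [-0.3, -0.5, 0.7]
finger_gap: 0.819
t: 17.38
tcp_pos: [0.5538, -0.187, 0.1822]
tool_rot: [-0.511, 0.489, -0.489, 0.511]
force: [-0.3, -0.7, -0.5]
finger_gap: 0.822
t 17.38 tcp [ 0.5538 -0.187   0.1822] 
 [[ 0.045  0.     0.999]
 [-0.999 -0.     0.045]
 [ 0.    -1.     0.   ]] F [-0.3 -0.7 -0.5] gap 0.822 q [-0.52  0.53  1.59  0.    1.02 -0.56]
shift cm [-50.43   5.71  -0.84]
turn 0.03
turn -3.111
```

View pics/w9.png

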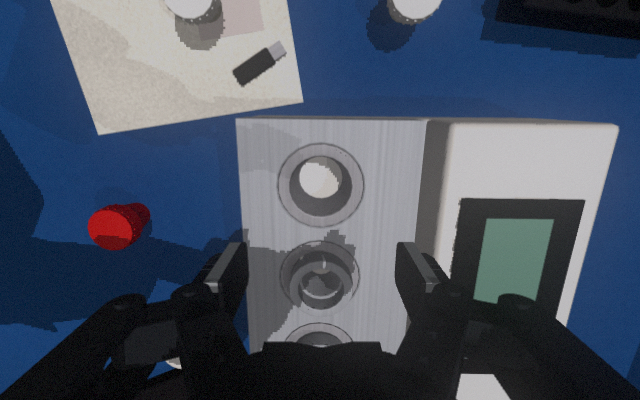

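Port 1 now holds a sleeve at (321,277), and port 0 is at (321,185). I'll work out the third sleeve from picture w7, where the camera stood directly above it.

Run:
```python
from h import *
s,M=st(); w=snap("wrist")
print("port0",np.round(onz(w,321,185,.08),4),"sleeve1",np.round(onz(w,321,276,.096),4))
Rm=cv2.Rodrigues(np.array(w["rvec"],float))[0]; C=-Rm.T@np.array(w["tvec"],float)
T=R.from_quat(s["tool_rot"]).as_matrix(); Rct=Rm@T; ct=T.T@(C-s["tcp_pos"]); print("cam in tool",ct)
yaw=.015;M2=np.array([[np.sin(yaw),0,np.cos(yaw)],[-np.cos(yaw),0,np.sin(yaw)],[0,-1,0]])
f=dict(w); Rn=Rct@M2.T; Cn=np.array([.5147,.2497,.1828])+M2@ct
f["rvec"]=cv2.Rodrigues(Rn)[0].ravel(); f["tvec"]=-Rn@Cn
p=onz(f,335,106,.069);print("sleeve",np.round(p,4)); go([p[0],p[1],.125],.015)
```

```text
t 17.43 tcp [ 0.5541 -0.1887  0.1817] 
 [[ 0.044  0.     0.999]
 [-0.999 -0.001  0.044]
 [ 0.001 -1.     0.   ]] F [ 0.3 -0.5 -0.3] gap 0.816 q [-0.52  0.54  1.58 -0.    1.02 -0.56]
port0 [ 0.5536 -0.1805  0.08  ] sleeve1 [ 0.5568 -0.2533  0.096 ]
cam in tool [-0.07086943 -0.14321663  0.00037014]
sleeve [0.5245 0.319  0.069 ]
t 17.48 tcp [ 0.5543 -0.1897  0.1813] 
 [[ 0.043  0.     0.999]
 [-0.999 -0.001  0.043]
 [ 0.001 -1.     0.   ]] F [-0.1 -0.8 -0.6] gap 0.817 q [-0.52  0.54  1.58 -0.    1.02 -0.56]
shift cm [-50.96   5.58  -0.81]
turn 0.028
turn -3.114
```

```bash
python3 -m jog '[[[-3,0,0],0],[[-7,0,0],0],[[-11,0,0],0],[[-15,0,0],0],[[-19,0,0],0],[[-23,0,0],0],[[-27,0,-0.5],0],[[-31,0,-0.8],0],[[-35,0,-0.8],0],[[-39,0,-0.8],0],[[-43,0,-0.8],0],[[-47,1,-0.8],0],[[-50,2,-0.8],0],[[-51,4,-0.8],0.028],[[-51,5.5,-0.8],0.028],[[-51,5.5,-0.8],0.028],[[-51,5.5,-0.8],0.028]]' 7
python3 - <<'E'
from h import *
go([.5245,.319,.058],.015)
w=cv2.imread("pics/w9.png")[140:340,220:420]
sd=snap("side"); t=snap("top")
a=cv2.resize(w,(400,400),interpolation=2); b=cv2.resize(sd["frame"][110:190,350:450,::-1],(400,320),interpolation=2)
c=cv2.resize(t["frame"][165:240,380:520,::-1],(400,214),interpolation=2)
cv2.imwrite("pics/m10.png",np.hstack([np.vstack([a,np.zeros((134,400,3),np.uint8)]),np.vstack([b,c])]))
E
```

```text
t: 18.9
tcp_pos: [0.5249, 0.3188, 0.1247]
tool_rot: [0.504, -0.497, 0.496, -0.502]
force: [0.8, -0.9, 0.2]
finger_gap: 0.817
t 18.9 tcp [0.5249 0.3188 0.1247] 
 [[ 0.013 -0.003  1.   ]
 [-1.    -0.001  0.013]
 [ 0.001 -1.    -0.003]] F [ 0.8 -0.9  0.2] gap 0.817 q [ 0.36  0.65  1.55 -0.    0.95  0.35]
shift cm [-0.03  6.67 -0.03]
turn -0.002
turn 3.139
```

View pics/m10.png

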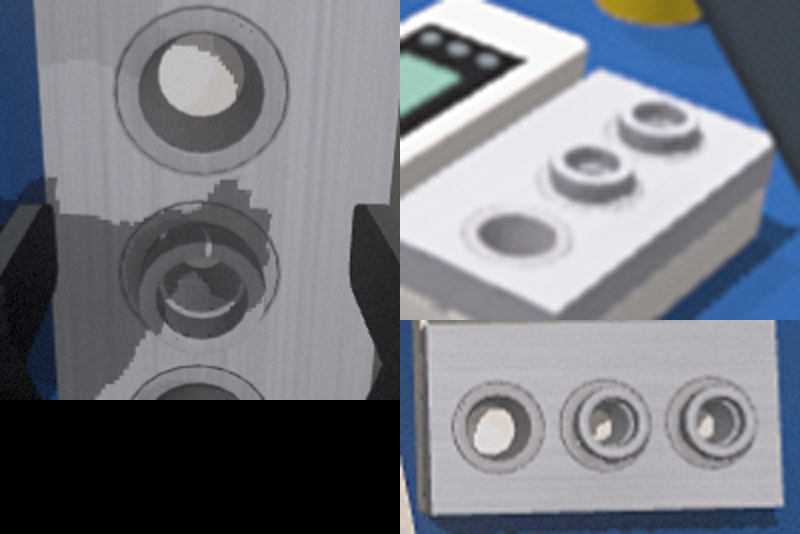

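Both sleeves are seated: the side crop shows flat collars at (592,172) and (660,125), concentric with the port rings. What I measured before was the decorative ring. Now the third sleeve.

```bash
python3 -m jog '[[[0,2.5,0],0],[[0,5,0],0],[[0,6.7,0],0],[[0,6.7,0],0],[[0,6.7,0],0]]' 7
python3 -m jog '[[[0,0,0],0],[[0,0,0],0],[[0,0,0],0],[[0,0,0],0],[[0,0,0],0],[[0,0,0],0]]' 4.5 50
python3 -m jog '[[[0,-2,0],0],[[0,-5,0],0],[[0,-9,0],0],[[0,-12,0],0],[[0,-12,0],0],[[0,-12,0],0]]'
python3 - <<'E'
from h import *
go([.5534,-.179,.18],.042); w=snap("wrist","pics/w11.png")
im=w["frame"]; g=cv2.cvtColor(im,cv2.COLOR_RGB2GRAY)[190:320,255:390]
c=cv2.HoughCircles(cv2.resize(g,None,fx=2,fy=2),cv2.HOUGH_GRADIENT,1,10,param1=80,param2=20,minRadius=90,maxRadius=120)
for x in c[0][:4]: print("rim",x[0]/2+255,x[1]/2+190,x[2]/2)
for f in("pics/w4.png","pics/w7.png"):
  g=cv2.imread(f,0)[190:320,255:390]
  c=cv2.HoughCircles(cv2.resize(g,None,fx=2,fy=2),cv2.HOUGH_GRADIENT,1,10,param1=80,param2=20,minRadius=90,maxRadius=120)
  for x in c[0][:3]: print(f,x[0]/2+255,x[1]/2+190,x[2]/2)
E
```

```text
t: 19.42
tcp_pos: [0.5253, 0.3193, 0.0597]
tool_rot: [0.503, -0.497, 0.497, -0.503]
force: [0.3, 0.2, 0.3]
finger_gap: 0.819
t: 19.92
tcp_pos: [0.5265, 0.3204, 0.0618]
tool_rot: [-0.502, 0.496, -0.497, 0.505]
force: [-0.5, -1.1, 6.5]
finger_gap: 0.605
t: 20.42
tcp_pos: [0.5261, 0.3207, 0.1824]
tool_rot: [-0.501, 0.496, -0.497, 0.506]
force: [-0.1, -0.6, -1.2]
finger_gap: 0.604
t 20.42 tcp [0.5261 0.3207 0.1824] 
 [[ 0.014  0.006  1.   ]
 [-1.     0.002  0.014]
 [-0.002 -1.     0.006]] F [-0.1 -0.6 -1.2] gap 0.604 q [0.37 0.57 1.51 0.   1.06 0.35]
shift cm [50.    0.14  2.02]
turn -0.028
turn 3.114
rim 320.75 253.75 54.65
rim 314.25 258.75 47.05
rim 326.75 258.25 48.7
rim 320.25 248.25 59.7
pics/w4.png 321.75 259.75 55.3
pics/w4.png 317.75 266.75 51.45
pics/w4.png 321.25 254.25 59.7
pics/w7.png 320.75 254.25 54.65
pics/w7.png 321.75 269.75 59.7
pics/w7.png 320.25 247.25 48.65
```

```bash
python3 -m jog '[[[3,0,0.5],0],[[7,0,1],0],[[11,0,1],0],[[15,0,1.5],0],[[19,0,1.5],0],[[23,0,2],0],[[27,0,2],0],[[31,0,2.1],0],[[35,0,2.1],0],[[39,0,2.1],0],[[43,0,2.1],0],[[46,0,2.1],0],[[49,0,2.1],0],[[50.2,1,2.1],-0.028],[[50.2,3,2.1],-0.028],[[50.2,5,2.1],-0.028],[[50.2,5,2.1],-0.028]]'
python3 - <<'E'
from h import *
go([.5545,-.181,.095],.042)
E
```

```text
t: 21.88
tcp_pos: [0.5486, -0.1802, 0.124]
tool_rot: [0.511, -0.494, 0.486, -0.509]
force: [-1.7, 0.5, -0.3]
finger_gap: 0.604
t 21.88 tcp [ 0.5486 -0.1802  0.124 ] 
 [[ 0.041 -0.011  0.999]
 [-0.999  0.006  0.041]
 [-0.006 -1.    -0.01 ]] F [-1.7  0.5 -0.3] gap 0.604 q [-0.51  0.61  1.64  0.    0.9  -0.55]
shift cm [0.12 2.89 0.62]
turn -0.001
turn 3.14
```

```bash
python3 -m jog '[[[0,0,0],0],[[0,0,0],0],[[0,0,0],0]]'
python3 - <<'E'
from h import *
go([.5545,-.181,.095],.042)
E
```

```text
t: 22.13
tcp_pos: [0.5532, -0.1816, 0.13]
tool_rot: [-0.51, 0.489, -0.49, 0.511]
force: [0.5, -0.9, 0.2]
finger_gap: 0.605
t 22.13 tcp [ 0.5532 -0.1816  0.13  ] 
 [[ 0.043  0.001  0.999]
 [-0.999 -0.001  0.043]
 [ 0.001 -1.     0.001]] F [ 0.5 -0.9  0.2] gap 0.605 q [-0.51  0.6   1.63  0.    0.9  -0.55]
shift cm [-0.05  3.5   0.13]
turn 0.001
turn -3.141
```

```bash
python3 -m jog '[[[0,1.2,0.1],0],[[0,2,0.1],0],[[0,2.8,0.1],0],[[0,3.4,0.1],0],[[0,3.8,0.1],0],[[0,4.1,0.1],0],[[0,4.1,0.1],0],[[0,4.1,0.1],0]]'
python3 -m jog '[[[0,0,0],0],[[0,0,0],0],[[0,0,0],0],[[0,0,0],0]]' 7
python3 -m jog '[[[0,-3,0],0],[[0,-6,0],0],[[-4,-10,0],0],[[-8,-13,0],0],[[-12,-16,0],0],[[-16,-16,0],0],[[-16,-16,0],0],[[-16,-16,0],0]]'
python3 - <<'E'
from h import *
st(); w=snap("wrist"); sd=snap("side"); t=snap("top")
b=cv2.resize(sd["frame"][110:250,290:450,::-1],(480,420),interpolation=2)
c=cv2.resize(t["frame"][165:240,380:520,::-1],(320,171),interpolation=2)
d=cv2.resize(w["frame"][:,:,::-1],(320,200),interpolation=3)
cv2.imwrite("pics/m12.png",np.hstack([b,np.vstack([c,d,np.zeros((49,320,3),np.uint8)])]))
im=t["frame"].min(2); m=(im>190).astype(np.uint8); m[:, :290]=0; m[:,380:]=0; m[300:]=0
n,l,s,c=cv2.connectedComponentsWithStats(m)
for k in range(1,n):
  if 100<s[k][4]<600: print(s[k],np.round(onz(t,*c[k],.048),4))
E
```

```text
t: 22.8
tcp_pos: [0.5531, -0.181, 0.0892]
tool_rot: [-0.51, 0.49, -0.489, 0.51]
force: [-2.1, 2.1, 7.5]
finger_gap: 0.605
t: 23.13
tcp_pos: [0.5538, -0.1818, 0.0881]
tool_rot: [0.51, -0.489, 0.489, -0.51]
force: [-0.4, -0.5, -0.7]
finger_gap: 0.822
t: 23.8
tcp_pos: [0.547, -0.0173, 0.2504]
tool_rot: [-0.51, 0.488, -0.489, 0.513]
force: [-0.1, -0.0, 0.5]
finger_gap: 0.818
t 23.8 tcp [ 0.547  -0.0173  0.2504] 
 [[ 0.047  0.003  0.999]
 [-0.999  0.001  0.047]
 [-0.001 -1.     0.003]] F [-0.1 -0.   0.5] gap 0.818 q [-0.24  0.4   1.61  0.    1.13 -0.28]
```

View pics/m12.png

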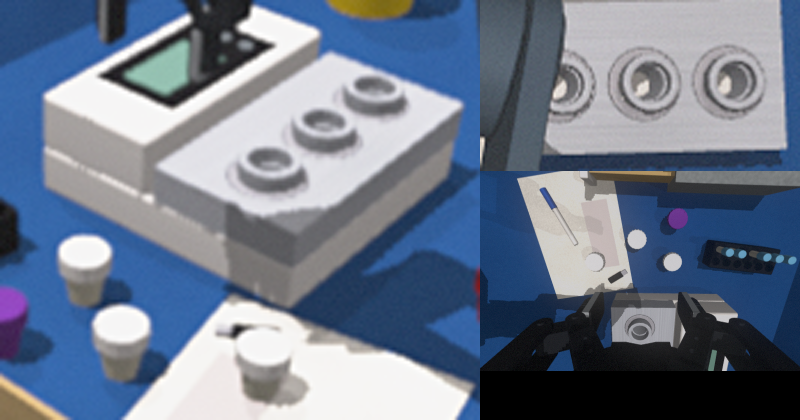

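All three sleeves are home and level. The cups are in wrist-view thumbnail positions (637,239), (672,262) and (596,263). I'll measure them by mask in the wrist view.

```bash
cat > cups.py <<'E'
from h import *
def cups(w,z=.048):
    im=w["frame"]; hsv=cv2.cvtColor(im,cv2.COLOR_RGB2HSV)
    m=((hsv[:,:,2]>185)&(hsv[:,:,1]<30)).astype(np.uint8)
    m=cv2.morphologyEx(m,cv2.MORPH_OPEN,np.ones((3,3),np.uint8))
    n,l,s,c=cv2.connectedComponentsWithStats(m); out=[]
    for k in range(1,n):
        if 300<s[k][4]<6000 and .6<s[k][2]/s[k][3]<1.6:
            mm=(l==k).astype(np.uint8)
            (u,v),r=cv2.minEnclosingCircle(cv2.findContours(mm,cv2.RETR_EXTERNAL,cv2.CHAIN_APPROX_NONE)[0][0])
            p=onz(w,u,v,z); out.append(p); print((round(u),round(v)),round(r,1),"fill",round(s[k][4]/(3.14*r*r),2),np.round(p,4))
    return out
E
python3 - <<'E'
from cups import *
w=snap("wrist"); cups(w); go([.5345,.02,.12],0.)
E
```

```text
(314, 132) 19.0 fill 0.98 [0.5374 0.0198 0.048 ]
(387, 178) 18.0 fill 0.95 [ 0.6207 -0.0278  0.048 ]
t 24.0 tcp [ 0.5469 -0.0225  0.2478] 
 [[ 0.042 -0.001  0.999]
 [-0.999 -0.     0.042]
 [ 0.    -1.    -0.001]] F [-0.3 -0.7  0.2] gap 0.821 q [-0.25  0.4   1.61 -0.    1.13 -0.29]
shift cm [-4.31 12.78 -1.05]
turn 0.042
turn -3.1
```

```bash
python3 -m jog '[[[-2,4,-0.4],0],[[-4.3,8,-0.8],0],[[-4.3,12,-0.8],0],[[-4.3,15,-0.8],0],[[-4.3,15,-0.8],0],[[-4.3,15,-0.8],0]]' 6.4
python3 - <<'E'
from cups import *
w=snap("wrist"); cups(w); go([.5375,.020,.034],0.042)
E
```

```text
t: 24.5
tcp_pos: [0.5358, 0.0198, 0.0961]
tool_rot: [0.511, -0.492, 0.488, -0.509]
force: [-0.1, 0.5, 0.4]
finger_gap: 0.75
(325, 218) 31.0 fill 0.93 [0.5378 0.0199 0.048 ]
(452, 280) 23.4 fill 0.41 [ 0.6263 -0.0218  0.048 ]
(293, 323) 23.9 fill 0.44 [ 0.5185 -0.0613  0.048 ]
t 24.55 tcp [0.5377 0.0196 0.0983] 
 [[ 0.04  -0.001  0.999]
 [-0.999 -0.     0.04 ]
 [ 0.    -1.    -0.001]] F [ 0.5 -0.8  0.5] gap 0.75 q [-0.17  0.61  1.76 -0.    0.77 -0.21]
shift cm [-0.04  6.43 -0.02]
turn -0.002
turn 3.14
```

```bash
python3 -m jog '[[[0,2.5,0],0],[[0,5,0],0],[[0,6.4,0],0],[[0,6.4,0],0],[[0,6.4,0],0]]' 6.4
python3 -m jog '[[[0,0,0],0],[[0,0,0],0],[[0,0,0],0],[[0,0,0],0],[[0,0,0],0],[[0,0,0],0]]' 3 45
python3 -m jog '[[[0,-2,0],0],[[0,-5,0],0],[[0,-9,0],0],[[0,-13,0],0],[[0,-13,0],0],[[0,-13,0],0],[[0,-13,0],0]]'
python3 - <<'E'
from cups import *
w=snap("wrist","pics/w13.png"); s,M=st()
for p in cups(w,s["tcp_pos"][2]+.0135): print(np.round(M.T@(p-s["tcp_pos"])*100,2))
go([.559,-.341,.18],.042)
E
```

```text
t: 24.97
tcp_pos: [0.539, 0.02, 0.0362]
tool_rot: [-0.509, 0.489, -0.491, 0.511]
force: [-0.6, -0.7, 1.3]
finger_gap: 0.751
t: 25.47
tcp_pos: [0.5389, 0.0205, 0.0368]
tool_rot: [-0.51, 0.488, -0.491, 0.511]
force: [-0.3, 0.2, 7.6]
finger_gap: 0.469
t: 26.05
tcp_pos: [0.5369, 0.0209, 0.1651]
tool_rot: [-0.51, 0.489, -0.49, 0.511]
force: [0.4, 0.5, -0.8]
finger_gap: 0.468
t 26.1 tcp [0.5362 0.021  0.164 ] 
 [[ 0.042 -0.001  0.999]
 [-0.999  0.     0.042]
 [-0.    -1.    -0.001]] F [-0.3 -0.8 -1.4] gap 0.472 q [-0.17  0.5   1.72 -0.    0.92 -0.21]
(319, 258) 42.7 fill 0.57 [0.5359 0.0239 0.1775]
(412, 244) 21.8 fill 0.88 [0.5775 0.0324 0.1775]
[-0.29 -1.35 -0.02]
[-0.96 -1.36  4.18]
t 26.1 tcp [0.5362 0.021  0.164 ] 
 [[ 0.042 -0.001  0.999]
 [-0.999  0.     0.042]
 [-0.    -1.    -0.001]] F [-0.3 -0.8 -1.4] gap 0.472 q [-0.17  0.5   1.72 -0.    0.92 -0.21]
shift cm [36.27 -1.62  0.75]
turn 0.0
turn -3.142
```

```bash
python3 -m jog '[[[3,0,0.2],0],[[7,0,0.4],0],[[11,0,0.5],0],[[15,0,0.6],0],[[19,0,0.7],0],[[23,0,0.8],0],[[27,0,0.8],0],[[31,0,0.8],0],[[34,0,0.8],0],[[36,0,0.8],0],[[36.4,0,0.8],0],[[36.4,0,0.8],0],[[36.4,0,0.8],0],[[36.4,0,0.8],0]]'
python3 - <<'E'
from h import *
go([.559,-.342,.104],.042)
E
```

```text
t: 27.27
tcp_pos: [0.5598, -0.3402, 0.1632]
tool_rot: [-0.511, 0.49, -0.488, 0.511]
force: [-0.8, -0.0, -0.7]
finger_gap: 0.467
t 27.27 tcp [ 0.5598 -0.3402  0.1632] 
 [[ 0.043 -0.002  0.999]
 [-0.999  0.003  0.043]
 [-0.003 -1.    -0.002]] F [-0.8 -0.  -0.7] gap 0.467 q [-0.72  0.65  1.41  0.    1.09 -0.76]
shift cm [ 0.19  5.92 -0.08]
turn 0.001
turn -3.14
```

```bash
python3 -m jog '[[[0.1,1.5,0],0],[[0.1,3,0],0],[[0.1,4,0],0],[[0.1,4.8,0],0],[[0.1,5.5,0],0],[[0.1,5.9,0],0],[[0.1,6,0],0],[[0.1,6,0],0]]'
python3 -m jog '[[[0,0,0],0],[[0,0,0],0],[[0,0,0],0],[[0,0,0],0]]' 6.4
```

```text
t: 27.93
tcp_pos: [0.5605, -0.3433, 0.1042]
tool_rot: [-0.51, 0.49, -0.489, 0.51]
force: [-0.4, 0.5, -0.8]
finger_gap: 0.467
t: 28.27
tcp_pos: [0.5607, -0.3437, 0.1048]
tool_rot: [-0.51, 0.489, -0.49, 0.51]
force: [-0.0, -0.5, -0.1]
finger_gap: 0.749
```

```bash
python3 -m jog '[[[0,-3,0],0],[[0,-6,0],0],[[-4,-10,0],0],[[-8,-13,0],0],[[-12,-13,0],0],[[-16,-13,0],0],[[-20,-13,0],0],[[-24,-13,0],0],[[-28,-13,0],0],[[-31,-13,0],0],[[-31,-13,0],0],[[-31,-13,0],0],[[-31,-13,0],0]]'
python3 - <<'E'
from cups import *
w=snap("wrist"); cups(w); go([.621,-.028,.1],0.042)
t=snap("top"); im=t["frame"].min(2)
for z,c0 in((.114,(480,200)),): print(proj(t,[.559,-.341,.114]))
m=((im>190)).astype(np.uint8); n,l,s,c=cv2.connectedComponentsWithStats(m[180:230,465:510])
for k in range(1,n):
  if s[k][4]>60: print(s[k],np.round(onz(t,c[k][0]+465,c[k][1]+180,.114),4))
E
```

```text
t: 29.35
tcp_pos: [0.5479, -0.034, 0.2347]
tool_rot: [-0.511, 0.489, -0.49, 0.511]
force: [-0.0, -0.5, -0.3]
finger_gap: 0.746
(160, 94) 44.3 fill 0.08 [0.3847 0.0384 0.048 ]
(390, 170) 19.2 fill 0.94 [ 0.6206 -0.028   0.048 ]
t 29.4 tcp [ 0.548  -0.0347  0.2346] 
 [[ 0.041  0.001  0.999]
 [-0.999 -0.001  0.041]
 [ 0.001 -1.     0.001]] F [-0.8 -0.5 -0.1] gap 0.747 q [-0.27  0.42  1.62 -0.    1.1  -0.31]
shift cm [-0.38 13.46  7.31]
turn -0.001
turn 3.141
[493.52832202 197.85407772]
[ 21   9  19  20 284] [ 0.5567 -0.3436  0.114 ]
```

```bash
python3 -m jog '[[[-0.4,3,3],0],[[-0.4,7,6],0],[[-0.4,11,7.3],0],[[-0.4,13.5,7.3],0],[[-0.4,13.5,7.3],0],[[-0.4,13.5,7.3],0]]' 6
python3 - <<'E'
from cups import *
w=snap("wrist"); cups(w); go([.6206,-.028,.036],0.042)
E
```

```text
t: 29.95
tcp_pos: [0.6187, -0.028, 0.0971]
tool_rot: [0.511, -0.492, 0.488, -0.509]
force: [-0.1, 0.1, 0.6]
finger_gap: 0.699
(325, 217) 31.5 fill 0.92 [ 0.621  -0.0276  0.048 ]
t 30.0 tcp [ 0.6201 -0.0281  0.0995] 
 [[ 0.04  -0.001  0.999]
 [-0.999  0.     0.04 ]
 [-0.    -1.    -0.001]] F [ 0.5 -0.4  0.2] gap 0.697 q [-0.22  0.69  1.55 -0.    0.9  -0.26]
shift cm [-0.    6.35  0.05]
turn -0.002
turn 3.14
```

```bash
python3 -m jog '[[[0,2.5,0],0],[[0,5,0],0],[[0,6.4,0],0],[[0,6.4,0],0],[[0,6.4,0],0]]' 6
python3 -m jog '[[[0,0,0],0],[[0,0,0],0],[[0,0,0],0],[[0,0,0],0],[[0,0,0],0],[[0,0,0],0]]' 3 45
python3 -m jog '[[[0,-2,0],0],[[0,-5,0],0],[[0,-9,0],0],[[0,-13,0],0],[[0,-13,0],0],[[0,-13,0],0],[[0,-13,0],0]]'
python3 - <<'E'
from cups import *
w=snap("wrist","pics/w14.png"); s,M=st()
for p in cups(w,s["tcp_pos"][2]+.0125): print(np.round(M.T@(p-s["tcp_pos"])*100,2))
go([.5575,-.262,.165],.042)
E
```

```text
t: 30.42
tcp_pos: [0.6213, -0.0275, 0.0376]
tool_rot: [-0.51, 0.489, -0.491, 0.511]
force: [0.5, 0.4, 1.1]
finger_gap: 0.707
t: 30.92
tcp_pos: [0.622, -0.0272, 0.0384]
tool_rot: [-0.51, 0.488, -0.491, 0.511]
force: [-0.6, -0.3, 5.4]
finger_gap: 0.462
t: 31.5
tcp_pos: [0.6201, -0.0266, 0.1665]
tool_rot: [-0.51, 0.489, -0.49, 0.511]
force: [-0.6, 0.2, -1.1]
finger_gap: 0.462
t 31.55 tcp [ 0.6193 -0.0265  0.1652] 
 [[ 0.042 -0.001  0.999]
 [-0.999  0.     0.042]
 [-0.    -1.    -0.001]] F [-0.9  0.7 -0.8] gap 0.461 q [-0.22  0.6   1.51 -0.    1.04 -0.26]
(319, 256) 42.5 fill 0.6 [ 0.6191 -0.0235  0.1777]
(301, 328) 30.9 fill 0.47 [ 0.6119 -0.0632  0.1777]
(444, 365) 24.1 fill 0.33 [ 0.686  -0.0827  0.1777]
[-0.3  -1.25 -0.01]
[ 3.63 -1.25 -0.9 ]
[ 5.89 -1.26  6.42]
t 31.55 tcp [ 0.6193 -0.0265  0.1652] 
 [[ 0.042 -0.001  0.999]
 [-0.999  0.     0.042]
 [-0.    -1.    -0.001]] F [-0.9  0.7 -0.8] gap 0.461 q [-0.22  0.6   1.51 -0.    1.04 -0.26]
shift cm [ 2.327e+01  2.000e-02 -7.170e+00]
turn 0.0
turn -3.142
```

```bash
python3 -m jog '[[[3,0,-1],0],[[7,0,-2.5],0],[[10.5,0,-4],0],[[14,0,-5],0],[[17.5,0,-6],0],[[20.5,0,-7],0],[[23,0,-7.2],0],[[23.3,0,-7.2],0],[[23.3,0,-7.2],0],[[23.3,0,-7.2],0],[[23.3,0,-7.2],0]]'
python3 - <<'E'
from h import *
go([.5575,-.262,.1045],.042)
E
```

```text
t: 32.47
tcp_pos: [0.5575, -0.2607, 0.1643]
tool_rot: [-0.511, 0.49, -0.488, 0.511]
force: [0.4, 0.1, 0.1]
finger_gap: 0.467
t 32.47 tcp [ 0.5575 -0.2607  0.1643] 
 [[ 0.043 -0.002  0.999]
 [-0.999  0.002  0.043]
 [-0.002 -1.    -0.002]] F [0.4 0.1 0.1] gap 0.467 q [-0.62  0.6   1.52  0.    1.03 -0.66]
shift cm [0.14 5.98 0.  ]
turn 0.001
turn -3.14
```

```bash
python3 -m jog '[[[0.1,1.5,0],0],[[0.1,3,0],0],[[0.1,4,0],0],[[0.1,4.8,0],0],[[0.1,5.5,0],0],[[0.1,5.9,0],0],[[0.1,6.1,0],0],[[0.1,6.1,0],0]]'
python3 -m jog '[[[0,0,0],0],[[0,0,0],0],[[0,0,0],0],[[0,0,0],0]]' 6.4
python3 -m jog '[[[0,-3,0],0],[[0,-6,0],0],[[-4,-10,0],0],[[-8,-13,-2],0],[[-12,-13,-4],0],[[-16,-13,-6],0],[[-20,-13,-9],0],[[-22,-13,-11],0],[[-22,-13,-11],0],[[-22,-13,-11],0],[[-22,-13,-11],0]]'
python3 - <<'E'
from cups import *
w=snap("wrist","pics/w15.png"); cups(w); go([.443,-.035,.1],0.042); print(proj(w,[.443,-.035,.048]))
E
```

```text
t: 33.13
tcp_pos: [0.5583, -0.2632, 0.1049]
tool_rot: [-0.51, 0.489, -0.489, 0.511]
force: [0.4, 0.6, 1.2]
finger_gap: 0.465
t: 33.47
tcp_pos: [0.5583, -0.2637, 0.1045]
tool_rot: [-0.51, 0.489, -0.49, 0.51]
force: [0.0, -0.1, -0.4]
finger_gap: 0.749
t: 34.38
tcp_pos: [0.4385, -0.0476, 0.2348]
tool_rot: [-0.511, 0.489, -0.489, 0.511]
force: [0.8, 0.1, 0.1]
finger_gap: 0.751
(582, 308) 67.4 fill 0.39 [ 0.761  -0.2013  0.048 ]
t 34.43 tcp [ 0.4399 -0.0486  0.2349] 
 [[ 0.043  0.002  0.999]
 [-0.999 -0.001  0.043]
 [ 0.001 -1.     0.002]] F [ 0.2 -0.3 -0.1] gap 0.751 q [-0.36  0.28  1.87 -0.    0.99 -0.41]
shift cm [-1.37 13.49  0.34]
turn 0.001
turn -3.141
[325.88173647 161.21691235]
```

Run:
```python
from h import *
w=snap("wrist"); g=cv2.cvtColor(w["frame"],cv2.COLOR_RGB2GRAY)
x0,y0,x1,y1=230,90,420,245
b=cv2.resize(g[y0:y1,x0:x1],None,fx=3,fy=3,interpolation=2)
c=cv2.HoughCircles(b,cv2.HOUGH_GRADIENT,1,30,param1=80,param2=18,minRadius=48,maxRadius=66)
for x in (c[0][:4] if c is not None else []): u,v=x[0]/3+x0,x[1]/3+y0; print(u,v,x[2]/3,np.round(onz(w,u,v,.048),4))
cv2.imwrite("pics/m15.png",cv2.cvtColor(cv2.resize(w["frame"][60:260,200:440],None,fx=3,fy=3),cv2.COLOR_RGB2BGR))
```

```text
325.16666 160.83334 18.866667 [ 0.4438 -0.0358  0.048 ]
```

View pics/m15.png

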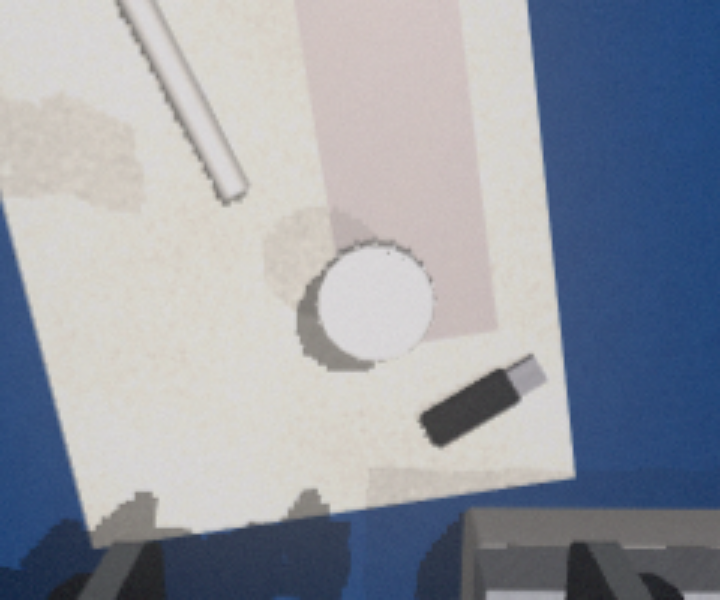

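The third cup's cap is at crop (376,302), which gives (0.444, −0.036). The USB stick lies flat below fingertip height. Picking it up.

```bash
python3 -m jog '[[[-1.3,4,0.4],0],[[-1.3,8,0.4],0],[[-1.3,12,0.4],0],[[-1.3,13.5,0.4],0],[[-1.3,13.5,0.4],0],[[-1.3,13.5,0.4],0],[[-1.3,13.5,0.4],0]]' 6
python3 - <<'E'
from h import *
w=snap("wrist"); g=cv2.cvtColor(w["frame"],cv2.COLOR_RGB2GRAY)
x0,y0,x1,y1=250,140,400,290
b=cv2.resize(g[y0:y1,x0:x1],None,fx=3,fy=3,interpolation=2)
c=cv2.HoughCircles(b,cv2.HOUGH_GRADIENT,1,30,param1=80,param2=18,minRadius=82,maxRadius=105)
for x in (c[0][:4] if c is not None else []): u,v=x[0]/3+x0,x[1]/3+y0; print(u,v,x[2]/3,np.round(onz(w,u,v,.048),4))
go([.4438,-.0358,.036],.042)
E
```

```text
t: 35.07
tcp_pos: [0.4441, -0.0363, 0.0999]
tool_rot: [-0.51, 0.489, -0.49, 0.511]
force: [-0.7, 0.7, -0.1]
finger_gap: 0.703
320.83334 217.16666 31.133333 [ 0.4441 -0.0372  0.048 ]
t 35.12 tcp [ 0.4442 -0.0361  0.1004] 
 [[ 0.041  0.003  0.999]
 [-0.999 -0.001  0.041]
 [ 0.001 -1.     0.003]] F [ 0.1 -0.4  0.3] gap 0.701 q [-0.33  0.53  1.99 -0.    0.62 -0.37]
shift cm [-0.04  6.44 -0.06]
turn -0.001
turn 3.141
```

```bash
python3 -m jog '[[[0,2.5,0],0],[[0,5,0],0],[[0,6.4,0],0],[[0,6.4,0],0],[[0,6.4,0],0]]' 6
python3 -m jog '[[[0,0,0],0],[[0,0,0],0],[[0,0,0],0],[[0,0,0],0],[[0,0,0],0],[[0,0,0],0]]' 3 45
python3 -m jog '[[[0,-2,0],0],[[0,-5,0],0],[[0,-9,0],0],[[0,-13,0],0],[[0,-13,0],0],[[0,-13,0],0],[[0,-13,0],0]]'
python3 - <<'E'
from cups import *
w=snap("wrist"); s,M=st()
for p in cups(w,s["tcp_pos"][2]+.0125): print(np.round(M.T@(p-s["tcp_pos"])*100,2))
go([.5545,-.180,.165],.042)
E
```

```text
t: 35.53
tcp_pos: [0.4433, -0.0355, 0.0361]
tool_rot: [-0.51, 0.489, -0.49, 0.511]
force: [0.6, 0.0, -0.5]
finger_gap: 0.703
t: 36.03
tcp_pos: [0.4436, -0.0355, 0.0371]
tool_rot: [-0.51, 0.488, -0.491, 0.511]
force: [-0.0, -0.2, 5.5]
finger_gap: 0.468
t: 36.62
tcp_pos: [0.4422, -0.035, 0.166]
tool_rot: [-0.51, 0.489, -0.49, 0.511]
force: [-0.3, 0.4, -1.1]
finger_gap: 0.468
t 36.67 tcp [ 0.4416 -0.0349  0.1651] 
 [[ 0.042 -0.001  0.999]
 [-0.999  0.     0.042]
 [-0.    -1.    -0.001]] F [ 1.3 -0.4 -0.2] gap 0.465 q [-0.33  0.4   1.94 -0.    0.8  -0.37]
(320, 260) 42.4 fill 0.58 [ 0.4419 -0.0335  0.1776]
(606, 356) 42.0 fill 0.56 [ 0.5884 -0.0812  0.1776]
[-0.14 -1.25  0.04]
[ 5.24 -1.27 14.47]
t 36.67 tcp [ 0.4416 -0.0349  0.1651] 
 [[ 0.042 -0.001  0.999]
 [-0.999  0.     0.042]
 [-0.    -1.    -0.001]] F [ 1.3 -0.4 -0.2] gap 0.465 q [-0.33  0.4   1.94 -0.    0.8  -0.37]
shift cm [ 1.498e+01 -1.000e-02  1.067e+01]
turn 0.0
turn -3.142
```

```bash
python3 -m jog '[[[3,0,2],0],[[6,0,4],0],[[9,0,6],0],[[12,0,8.5],0],[[14.5,0,10.5],0],[[14.9,0,10.7],0],[[14.9,0,10.7],0],[[14.9,0,10.7],0],[[14.9,0,10.7],0]]'
python3 - <<'E'
from h import *
go([.5545,-.180,.104],.042)
E
```

```text
t: 37.42
tcp_pos: [0.5535, -0.1778, 0.1638]
tool_rot: [0.511, -0.491, 0.488, -0.51]
force: [-0.5, 0.1, -0.2]
finger_gap: 0.468
t 37.42 tcp [ 0.5535 -0.1778  0.1638] 
 [[ 0.042 -0.004  0.999]
 [-0.999  0.003  0.042]
 [-0.003 -1.    -0.004]] F [-0.5  0.1 -0.2] gap 0.468 q [-0.5   0.56  1.61  0.    0.98 -0.55]
shift cm [0.24 5.98 0.11]
turn 0.0
turn -3.141
```

```bash
python3 -m jog '[[[0.1,1.5,0],0],[[0.1,3,0],0],[[0.1,4,0],0],[[0.1,4.8,0],0],[[0.1,5.5,0],0],[[0.1,5.9,0],0],[[0.1,6.1,0],0],[[0.1,6.1,0],0]]'
python3 -m jog '[[[0,0,0],0],[[0,0,0],0],[[0,0,0],0],[[0,0,0],0]]' 6.4
python3 -m jog '[[[0,-3,0],0],[[0,-6,0],0],[[0,-10,0],0],[[-4,-13,0],0],[[-8,-13,0],0],[[-12,-13,0],0],[[-16,-13,0],0],[[-20,-13,0],0],[[-24,-13,0],0],[[-28,-13,0],0],[[-32,-13,0],0],[[-32,-13,0],0],[[-32,-13,0],0]]'
python3 - <<'E'
from cups import *
go([.36,.247,.15],.015)
t=snap("top"); sd=snap("side")
im=t["frame"].min(2); m=(im>200).astype(np.uint8)[160:230,390:510]
n,l,s,c=cv2.connectedComponentsWithStats(m)
for k in range(1,n):
  if s[k][4]>60: print("top",s[k]+[390,160,0,0,0],c[k]+[390,160],np.round(onz(t,*(c[k]+[390,160]),.114),4))
im=sd["frame"].min(2); m=(im>205).astype(np.uint8)[120:190,350:440]
n,l,s,c=cv2.connectedComponentsWithStats(m)
for k in range(1,n):
  if s[k][4]>30: print("side",s[k]+[350,120,0,0,0],c[k]+[350,120])
for p in[(.559,-.341),(.5565,-.2605),(.5545,-.1785)]: print(proj(t,[*p,.114]),proj(sd,[*p,.114]))
E
```

```text
t: 38.08
tcp_pos: [0.5554, -0.1803, 0.104]
tool_rot: [0.51, -0.49, 0.489, -0.51]
force: [-0.3, -0.2, -0.6]
finger_gap: 0.469
t: 38.42
tcp_pos: [0.556, -0.1807, 0.1048]
tool_rot: [-0.51, 0.489, -0.49, 0.51]
force: [-0.0, -0.3, 0.7]
finger_gap: 0.75
t: 39.5
tcp_pos: [0.5417, 0.1414, 0.2345]
tool_rot: [-0.511, 0.488, -0.488, 0.512]
force: [-0.3, -0.5, -0.1]
finger_gap: 0.747
t 39.5 tcp [0.5417 0.1414 0.2345] 
 [[ 0.047  0.     0.999]
 [-0.999 -0.     0.047]
 [ 0.    -1.     0.   ]] F [-0.3 -0.5 -0.1] gap 0.747 q [ 0.06  0.44  1.59 -0.    1.11  0.01]
shift cm [-11.4    8.44 -17.66]
turn 0.032
turn -3.11
top [409 191  19  19 277] [417.83393502 200.0866426 ] [ 0.5523 -0.1803  0.114 ]
top [448 190  19  19 275] [456.97818182 199.38545455] [ 0.5548 -0.2632  0.114 ]
top [486 190  18  19 266] [494.54135338 199.07894737] [ 0.5564 -0.3431  0.114 ]
side [350 120  46  31 303] [373.02640264 131.91089109]
side [ 350  128   90   60 2206] [392.4555757  156.04759746]
[493.52832202 197.85407772] [414.82965619 132.44040421]
[455.72542841 198.57408924] [398.32271815 143.81066078]
[416.98629634 199.05187958] [379.81660001 156.35371316]
```

The caps are evenly spaced and round in the top view. Now I'll go to the handle and shut the drawer.

```bash
python3 -m jog '[[[-3,0,-3],0],[[-6,0,-6],0],[[-9,0,-9],0.03],[[-11.3,0,-12],0.032],[[-11.3,0,-14.8],0.032],[[-11.3,4,-14.8],0.032],[[-11.3,8,-14.8],0.032],[[-11.3,12,-14.8],0.032],[[-11.3,12,-14.8],0.032],[[-11.3,12,-14.8],0.032]]' 3.2 40
python3 - <<'E'
from h import *
w=snap("wrist"); go([.389,.247,.035],.015)
g=w["frame"].astype(int); row=[int(proj(w,[.389,y,.052])[1]) for y in(.22,.26,.29)]
print([np.round(proj(w,[.389,y,.052])) for y in(.22,.26,.29)])
sat=cv2.cvtColor(w["frame"],cv2.COLOR_RGB2HSV)[:,:,1]
for r in row:
  if 0<=r<400: xs=np.where(sat[r,270:375]<90)[0]+270; print(r,xs.min() if len(xs) else None,xs.max() if len(xs) else None,len(xs), [np.round(onz(w,xs.mean(),r,.052),4) if len(xs) else 0])
E
```

```text
t: 40.43
tcp_pos: [0.3888, 0.2442, 0.1127]
tool_rot: [0.504, -0.499, 0.497, -0.5]
force: [0.2, -0.2, 0.2]
finger_gap: 0.378
t 40.48 tcp [0.3905 0.245  0.1147] 
 [[ 0.008 -0.     1.   ]
 [-1.    -0.     0.008]
 [ 0.    -1.    -0.   ]] F [0.1 0.1 0.2] gap 0.376 q [ 0.32  0.51  1.94 -0.    0.69  0.31]
shift cm [-0.21  7.97 -0.15]
turn -0.007
turn 3.134
[array([322., 244.]), array([322., 189.]), array([323., 144.])]
243 271 374 52 [array([0.3943, 0.2205, 0.052 ])]
188 324 374 19 [array([0.3984, 0.2608, 0.052 ])]
144 324 340 17 [array([0.3951, 0.2901, 0.052 ])]
```

```bash
python3 -m jog '[[[-0.2,3,0.3],0],[[-0.2,6,0.3],0],[[-0.2,7.9,0.3],0],[[-0.2,7.9,0.3],0],[[-0.2,7.9,0.3],0]]'
python3 -m jog '[[[0,0,0],0],[[0,0,0],0],[[0,0,0],0],[[0,0,0],0],[[0,0,0],0]]' 0.5 40
python3 -m jog '[[[0,0,1],0],[[0,0,2.5],0],[[0,0,4],0],[[0,0,5.5],0],[[0,0,7],0],[[0,0,8.5],0],[[0,0,10],0],[[0,0,11.5],0],[[0,0,13],0],[[0,0,14],0],[[0,0,14.5],0],[[0,0,14.5],0],[[0,0,14.5],0]]'
```

```text
t: 40.9
tcp_pos: [0.3956, 0.2483, 0.0379]
tool_rot: [-0.5, 0.497, -0.499, 0.504]
force: [0.7, -0.4, -0.2]
finger_gap: 0.374
t: 41.32
tcp_pos: [0.3947, 0.2483, 0.0377]
tool_rot: [-0.501, 0.497, -0.498, 0.504]
force: [-0.3, -1.5, 8.4]
finger_gap: 0.108
t: 42.4
tcp_pos: [0.5404, 0.2499, 0.0378]
tool_rot: [-0.5, 0.496, -0.499, 0.504]
force: [0.6, 0.2, 6.9]
finger_gap: 0.112
```

Now I'll push gently in small steps until it hits the stop.

```bash
for i in 1; do python3 -m jog '[[[0,0,0.4],0],[[0,0,0.7],0],[[0,0,0.7],0]]'; done; python3 -m jog '[[[0,0,0.3],0],[[0,0,0.3],0],[[0,0,0.3],0]]'; python3 -m jog '[[[0,0,0.3],0],[[0,0,0.3],0],[[0,0,0.3],0]]'
```

```text
t: 42.65
tcp_pos: [0.5466, 0.2499, 0.0378]
tool_rot: [-0.501, 0.497, -0.498, 0.504]
force: [1.0, 0.8, 7.6]
finger_gap: 0.111
t: 42.9
tcp_pos: [0.5493, 0.2499, 0.0378]
tool_rot: [-0.501, 0.497, -0.498, 0.504]
force: [0.8, 0.5, 7.3]
finger_gap: 0.109
t: 43.15
tcp_pos: [0.5493, 0.2499, 0.0377]
tool_rot: [0.503, -0.498, 0.497, -0.502]
force: [-4.1, 1.0, 11.6]
finger_gap: 0.109
```

```bash
python3 -m jog '[[[0,0,0.3],0],[[0,0,0.3],0],[[0,0,0.3],0]]'; python3 -m jog '[[[0,0,-0.5],0],[[0,0,-0.5],0],[[0,0,-0.5],0]]' 3.2
python3 -m jog '[[[0,-3,0],0],[[0,-6,0],0],[[0,-10,0],0],[[0,-14,0],0],[[0,-18,-3],0],[[0,-20,-7],0],[[0,-20,-10],0],[[0,-20,-10],0],[[0,-20,-10],0]]'
python3 - <<'E'
from cups import *
st(); w=snap("wrist"); t=snap("top"); sd=snap("side")
cv2.imwrite("pics/topF.png",t["frame"][:,:,::-1]);cv2.imwrite("pics/sideF.png",sd["frame"][:,:,::-1])
t0=cv2.imread("pics/top0.png")[:,:,::-1]
sat=lambda im:cv2.cvtColor(im,cv2.COLOR_RGB2HSV)[:,:,1]
def bar(im,s):
  for u in(205,212,225,232):
    c=np.where(sat(np.ascontiguousarray(im))[196:215,u]<90)[0]+196; print(u,c.min() if len(c) else None,c.max() if len(c) else None,end="; ")
  print()
bar(t0,t);bar(t["frame"],t)
# side caps: 3D check by edge-based circles
g=cv2.cvtColor(sd["frame"],cv2.COLOR_RGB2HSV)
for p in[(.5565,-.3415),(.5555,-.262),(.5535,-.1793)]:
  print([np.round(proj(sd,[*p,z]),1) for z in(.114,.119)],end=" ")
  u,v=np.round(proj(sd,[*p,.114])).astype(int)
  print([ (int(y),int(sd["frame"][y,u].min())) for y in range(v-10,v+14)])
E
```

```text
t: 43.4
tcp_pos: [0.5493, 0.2499, 0.0377]
tool_rot: [0.504, -0.499, 0.496, -0.501]
force: [-9.6, 2.4, 15.6]
finger_gap: 0.106
t: 43.65
tcp_pos: [0.5484, 0.2494, 0.0359]
tool_rot: [-0.502, 0.497, -0.498, 0.503]
force: [-1.9, 0.5, 2.7]
finger_gap: 0.375
t: 44.4
tcp_pos: [0.4466, 0.2483, 0.236]
tool_rot: [-0.503, 0.497, -0.497, 0.503]
force: [0.8, -0.2, 0.5]
finger_gap: 0.375
t 44.4 tcp [0.4466 0.2483 0.236 ] 
 [[ 0.011  0.     1.   ]
 [-1.    -0.     0.011]
 [ 0.    -1.     0.   ]] F [ 0.8 -0.2  0.5] gap 0.375 q [ 0.29  0.37  1.71 -0.    1.06  0.28]
205 202 206; 212 202 207; 225 202 206; 232 202 206; 
205 200 204; 212 200 204; 225 200 204; 232 200 204; 
[array([415.7, 132.7]), array([416. , 131.1])] [(123, 57), (124, 57), (125, 58), (126, 53), (127, 50), (128, 129), (129, 243), (130, 249), (131, 247), (132, 247), (133, 247), (134, 247), (135, 249), (136, 245), (137, 191), (138, 144), (139, 141), (140, 135), (141, 148), (142, 188), (143, 185), (144, 145), (145, 111), (146, 103)]
[array([399. , 143.7]), array([399.2, 142.1])] [(134, 234), (135, 234), (136, 233), (137, 233), (138, 232), (139, 237), (140, 245), (141, 247), (142, 247), (143, 247), (144, 247), (145, 247), (146, 248), (147, 251), (148, 233), (149, 159), (150, 133), (151, 135), (152, 127), (153, 143), (154, 193), (155, 190), (156, 144), (157, 113)]
[array([380.3, 156.4]), array([380.5, 154.7])] [(146, 233), (147, 234), (148, 234), (149, 233), (150, 232), (151, 236), (152, 245), (153, 247), (154, 247), (155, 247), (156, 247), (157, 247), (158, 247), (159, 248), (160, 251), (161, 235), (162, 160), (163, 133), (164, 133), (165, 128), (166, 149), (167, 199), (168, 210), (169, 165)]
```

All three caps sit at the predicted home height in the side view, to within 1 px. The gripper may have dragged the drawer slightly when it let go, so I'll give the bar one gentle push with closed fingers.

```bash
python3 -m jog '[[[0,4,3],0],[[0,8,4],0],[[0,12,4.5],0],[[0,16,4.5],0],[[0,19.5,4.5],0],[[0,19.5,4.5],0],[[0,19.5,4.5],0],[[0,19.5,5.5],0],[[0,19.5,6.5],0],[[0,19.5,7],0],[[0,19.5,7],0]]' 0
python3 -m jog '[[[0,0,0.5],0],[[0,0,1],0],[[0,0,1],0],[[0,0,1],0]]'; python3 -m jog '[[[0,0,0.4],0],[[0,0,0.4],0],[[0,0,0.4],0]]'
```

```text
t: 45.47
tcp_pos: [0.5232, 0.2498, 0.0437]
tool_rot: [-0.499, 0.496, -0.499, 0.505]
force: [0.4, 0.9, -0.5]
finger_gap: 0.002
t: 45.8
tcp_pos: [0.5288, 0.2493, 0.0407]
tool_rot: [-0.502, 0.497, -0.498, 0.503]
force: [0.0, -0.6, -0.3]
finger_gap: 0.004
t: 46.05
tcp_pos: [0.5303, 0.2491, 0.04]
tool_rot: [0.504, -0.498, 0.497, -0.501]
force: [-5.6, 0.7, 3.3]
finger_gap: 0.0
```

```bash
python3 -m jog '[[[0,0,0.4],0],[[0,0,0.4],0],[[0,0,0.4],0]]'; python3 -m jog '[[[0,0,-2],0],[[0,-3,-5],0],[[0,-7,-8],0],[[0,-11,-10],0],[[0,-15,-10],0],[[0,-18,-10],0],[[0,-18,-10],0],[[0,-18,-10],0],[[0,-18,-10],0]]'
python3 - <<'E'
from h import *
t=snap("top"); sat=cv2.cvtColor(t["frame"],cv2.COLOR_RGB2HSV)[:,:,1]
for u in(205,212,225,232):
    c=np.where(sat[196:215,u]<90)[0]+196; print(u,c.min(),c.max())
a=cv2.imread("pics/top0.png").astype(int); d=np.abs(t["frame"][:,:,::-1].astype(int)-a).max(2)
print("rack diff",(d[62:142,320:357]>40).sum(),"purple",(d[160:182,293:313]>40).sum())
im=t["frame"].min(2); m=(im>200).astype(np.uint8)[160:230,390:510]
n,l,s,c=cv2.connectedComponentsWithStats(m); print([list(map(int,s[k]))+list(np.round(c[k]+[390,160],1)) for k in range(1,n) if s[k][4]>60])
print(workorder.sign_off())
E
```

```text
t: 46.3
tcp_pos: [0.5305, 0.249, 0.0398]
tool_rot: [0.506, -0.5, 0.495, -0.499]
force: [-11.2, 0.8, 7.8]
finger_gap: 0.001
t: 47.05
tcp_pos: [0.437, 0.2483, 0.2203]
tool_rot: [-0.502, 0.497, -0.498, 0.503]
force: [-0.1, 1.0, -0.3]
finger_gap: -0.0
205 200 204
212 200 204
225 200 204
232 200 204
rack diff 0 purple 0
[[19, 31, 19, 19, 270, np.float64(417.8), np.float64(200.1)], [58, 31, 19, 18, 267, np.float64(456.9), np.float64(199.4)], [96, 30, 18, 19, 260, np.float64(494.6), np.float64(199.0)]]
the job is handed in; nothing more can be done
None
```

The job is done and handed in at about 47 s of robot time. I opened the drawer and seated all three sleeves in the three ports. I then put one of the three cups in each sleeve and pushed the drawer shut; all three sleeves were used, so none were left in the drawer.

**Cups:** In the last pictures the three caps are round and evenly spaced in the top view. In the side view they sit at the predicted home height, to within about 1 px. I checked these by pixel measurement only, because I had used all 16 picture views by then.

**Sleeves:** An earlier picture, before the cups went in, showed all three collars flat on the block. Sleeves 1 and 2 (ports 2 and 1) met 5–8 N of sideways contact while being seated, and still ended level.

**Drawer:** It was pushed against its stop twice, the second time with closed fingers at about 11 N. The handle sits about 2 px (roughly 4 to 5 mm) further in than at the start.

**Rack and purple look-alike:** The top view shows no change at either. I did not check the red look-alike in the final pictures, but nothing I did went near it.

**Disagreement between cameras:** The top camera read positions along x about 3–5 mm nearer the robot than the wrist camera. I went by the wrist camera, and the fits agreed with it.

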